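# Right the tipped bottles in the code-locked solvent stand

## Task

The locked stand of amber dropper bottles was jolted on its way here and some bottles have tipped over inside. Roll its three number wheels to 4-7-2 (left to right), draw the bolt fully back by its knob, swing the bar up and back out of the way, and stand every tipped bottle upright in its stall. Then swing the bar fully down over the bottles again, push the bolt fully home, and roll each of the three wheels at least one number off its code number, so that the stand is locked again with all its bottles upright; do not knock the glass pigment jar or the other things near it.

Things in the scene. Friction and masses are not known exactly. Their poses are not given: they have to be found in the camera images.
- stand: lockable bottle stand, 164 mm deep (x), 468 mm long (y -226 to 242), fixed to the worktop; origin in its underside, z up, y along it to the robot's left. Its left part is the bottle lane, with a left end post 74 mm over the worktop; its right part the grey lock case (x -67 to 73, y -45 to -222 mm, flat top at 62 mm) with the bolt knob and three wheels on top.
- lane_floor (a point): point on the lane's floor, 107 mm left of the stand's origin, 12 mm over the worktop. Stalls for four bottles lie 27 and 81 mm to either side of it, 50 mm clear; dividers (x -30 to 32 mm) rise 32 mm and a back board (31 mm behind) 50 mm over the floor; a brass rod 7 mm thick runs along the front at stand x -60, z 48 mm.
- wheel_1 (a joint): left number wheel: black, 12 mm wide, 70 mm across its 10 grip ribs, white digits between them; axle along the stand's y, held by friction. Value = number on top x 0.628 rad; rolling its top to the stand's +x (from the robot) raises it. Stops just beyond 0 and 9; turns under 0.05 N m. Its code number 4 is at 2.51 rad; the lock passes within 0.15 rad.
- wheel_2 (a joint): middle number wheel: black, 12 mm wide, 70 mm across its 10 grip ribs, white digits between them; axle along the stand's y, held by friction. Value = number on top x 0.628 rad; rolling its top to the stand's +x (from the robot) raises it. Stops just beyond 0 and 9; turns under 0.05 N m. Its code number 7 is at 4.40 rad; the lock passes within 0.15 rad.
- wheel_3 (a joint): right number wheel: black, 12 mm wide, 70 mm across its 10 grip ribs, white digits between them; axle along the stand's y, held by friction. Value = number on top x 0.628 rad; rolling its top to the stand's +x (from the robot) raises it. Stops just beyond 0 and 9; turns under 0.05 N m. Its code number 2 is at 1.26 rad; the lock passes within 0.15 rad.
- wheel_1_axle (a point): centre of wheel 1, on its axle, at stand x 8, y -106, z 50 mm; the rim rises 23 mm over the lock case's flat top. Wheels stand 42 mm apart, 30 mm clear between them.
- wheel_2_axle (a point): centre of wheel 2, on its axle, at stand x 8, y -148, z 50 mm; the rim rises 23 mm over the lock case's flat top. Wheels stand 42 mm apart, 30 mm clear between them.
- wheel_3_axle (a point): centre of wheel 3, on its axle, at stand x 8, y -190, z 50 mm; the rim rises 23 mm over the lock case's flat top. Wheels stand 42 mm apart, 30 mm clear between them.
- bolt: steel bolt of the lock, a captive bar that slides along the stand's y; origin under its knob, at stand x -36, z 46 mm and y -62 mm when fully home (its tip in the eye of the bar's tongue) or -78 mm when drawn fully back to the right. It moves, either way, only while all three wheels show the code, else it stops after 1 to 2 mm; it goes home only with the bar fully down.
- bolt_knob (a point): middle of the bolt's black thumb knob, an upright cylinder 14 mm across and 24 mm tall over the lock case's top, left of the wheels; its foot is 65 mm and its top 89 mm over the worktop; moves with the bolt, which slides with a few N
- bar (a joint): steel bar hinged behind the lane at both ends: 0 fully down over the bottles, 1.13 rad swung up and back against its stop; it opens away from the robot (stand +x). It weighs 0.3 kg, and from about half way it falls by itself to the stop it is nearer to. Held shut by the bolt. Open, its tongue stands up 135 mm high at stand x 12, y -38 mm, right of the bottles.
- bar_handle (a point): middle of the bar's round dark wooden handle, 12 mm thick and 82 mm long along the stand's y; with the bar down it is at stand x 5, y 92, z 172 mm, 27 mm clear over the steel bar; it moves on an arc of 127 mm radius about the hinge line
- bar_hinge (a point): point on the bar's hinge line (along the stand's y), level with the handle: stand x 55, y 92, z 55 mm
- bottle_1: amber dropper bottle, 37 mm across, 108 mm tall, 0.08 kg: body to 66 mm, neck 22 mm wide to 78 mm, then a black cap 14 mm wide to 108 mm. Origin at the centre of its base, z from base to cap. Stands in one of the stalls at the start.
- bottle_2: amber dropper bottle, 37 mm across, 108 mm tall, 0.08 kg: body to 66 mm, neck 22 mm wide to 78 mm, then a black cap 14 mm wide to 108 mm. Origin at the centre of its base, z from base to cap. May be absent; else it has tipped forward at the start and leans on the front rod at about 45 degrees, cap to the robot. Let go within 20 degrees of upright, it rights itself.
- bottle_3: amber dropper bottle, 37 mm across, 108 mm tall, 0.08 kg: body to 66 mm, neck 22 mm wide to 78 mm, then a black cap 14 mm wide to 108 mm. Origin at the centre of its base, z from base to cap. May be absent; else it has tipped forward at the start and leans on the front rod at about 45 degrees, cap to the robot. Let go within 20 degrees of upright, it rights itself.
- bottle_4: amber dropper bottle, 37 mm across, 108 mm tall, 0.08 kg: body to 66 mm, neck 22 mm wide to 78 mm, then a black cap 14 mm wide to 108 mm. Origin at the centre of its base, z from base to cap. May be absent; else it has tipped forward at the start and leans on the front rod at about 45 degrees, cap to the robot. Let go within 20 degrees of upright, it rights itself.
- pigment_jar_a: glass pigment jar, 52 mm across, 62 mm tall, stands behind the right end of the stand; origin at its base

How it is judged:
By the outcome, as a careful person would: the job done as asked, in the order asked, and still so for the second after the job is handed in, with the robot touching nothing.
Of bottle_2, bottle_3, bottle_4 only 2 to 3 are there at a start; the rules pass over those that are not, and their reading is None.
At some moment in a run one of bottle_2, bottle_3, bottle_4 may be knocked a few centimetres aside while the robot is not near it.
Once in a run the grip may slacken for a moment while it holds something.
It also fails if it takes over 210 s, if anything falls off the work surface, if the arm or the gripper's body presses on something with over 40 N, if the wrist force passes 120 N, or if a joint passes its speed limit or range.

## Robot

A 6-joint arm with a two-finger parallel gripper is mounted at the origin on a cart in front of the work surface, level with it; the furniture and walls round the work are solid. World frame = base frame: x ahead of the robot, y to its left, z up, the work surface at z = 0. Lengths are in mm, angles in degrees, forces in N, time in s.
With the tool pointing down it reaches from about 300 to 850 mm from the base axis. Payload 4.2 kg.
Tool frame: the origin (TCP) lies at the very end of the fingers, on their centre line; the grasp point (between the pads) lies env.grip_point_offset behind it (env.grip_point_offset is the distance from the TCP to the grasp point, in mm); z points along the fingers, y is the direction in which the jaws open and shut (so a half turn about z gives the same grasp; the last joint's range is limited). The gripper opens to 91 mm and grips with 3 to 60 N. Pads are 32 mm wide; open, the fingers measure 118 mm over their backs; the gripper's body (76 mm by 178 mm) begins 60 mm behind the grasp point.
Start: joints at [75.287, 18.312, 89.639, -0, 72.044, -1.146], TCP at [134.892, 558.97, 213.976] pointing down, gripper open.
Joint ranges: [-177.97, 177.97], [-48.28, 115.42], [12.27, 149.76], [-77.06, 257.06], [2.81, 150.46], [-146.56, 146.56]. Speed limits (degrees/s): [147.25, 147.25, 180, 180, 180, 180].

## Interface

Orientations are given as [roll, pitch, yaw] about the fixed x, y, z axes, in that order (R = Rz(yaw) Ry(pitch) Rx(roll)).
In Python, from workcell import env, grab_frame, camera_params gives the robot as it stands. The module is installed in compiled form; this text tells all that it offers.
- The arm moves only by the shell command python3 -m creep 'ROWS' [OPENING] [FORCE]. ROWS is a JSON object of lists of equal length, an entry for each row: "offset": the shift along the tool's x, y, z in m, a list of three; "rotation": the turn, a rotation vector about the tool's x, y, z in degrees, a list of three. A call has 1 to 5 rows; each row shifts and turns the commanded pose from where the row before left it, along the tool's axes as they then stand; what a row does not reach is not made up. A row lasts 1/8 s, in which the tool goes at most 62.5 mm and 10.7 degrees, less where a joint would pass 70% of its speed; a pose out of reach is approached as far as the arm can. A call is refused whole if a number of a shift passes 0.0625 or a number of a turn 10.7, either way. A call with a gripper value outside its range is refused whole. OPENING is the closure, from 0 (fully open) to 1 (shut), set as the call begins (- or left out, the last holds). The fingers move at their own pace and stop on an object; FORCE is the grip in N (left out, the last holds). Time passes only in rows, so rows that do not move let the fingers close. It gives the time, the measured TCP pose, the force and the opening at its end, in the units of the state.
- env.state(): the state, without advancing time (a new reading comes with each control period).
- grab_frame(name): name is "scene" or "top" or "wrist"; returns the picture (384x512x3 uint8, red, green, blue); there is no depth.
- camera_params(name): a dict with "mtx" (3x3 intrinsics, pixels), "R" (3x3) and "t" (3): a world point X has camera coordinates R X + t. Camera axes: x right, y down, z forward; pixel columns grow to the right and rows downward; lengths in mm; the calibration is good to about 2 mm. A picture is of the moment at which its call begins: read the wrist's pose just before it. camera_params takes no time and is no camera call; for the wrist camera it gives the pose at the moment of the call.
- env.job_done(): hands the job in, once; it reports no verdict.
The state is a dict: "time_s": time; "qpos": joint angles; "qvel": joint speeds; "effort": joint torques, N m; "ee_pos": TCP position; "ee_rot": TCP orientation; "force": force on the tool from outside, world axes, zero at the start; "torque": the same for the moment, N m; "gripper_width": finger opening in mm.
Only numpy, scipy, OpenCV 4.12 (cv2) and the standard library are available. Lean on these libraries where they do the work, as an engineer would, in place of code of your own. Each camera call takes 0.05 s, during which the arm holds its last target.

## Working session

There is one attempt and no reset: what is moved stays moved. The work goes in short steps, Python scripts to look and compute and a shell command to move; the robot and the scene stay as the last step left them, time stands still between calls to the robot, and variables do not carry over. Pictures are saved under pics/ and viewed, and the job is handed in when it is done.

```bash
mkdir -p pics; ls
python3 - <<'E'
from workcell import env, grab_frame, camera_params
import cv2,numpy as np
print(env.state(), env.grip_point_offset)
for n in ["scene","top","wrist"]:
    im=grab_frame(n); cv2.imwrite(f"pics/a_{n}.png",im[:,:,::-1])
    p=camera_params(n); print(n,np.round(p["mtx"],1).tolist(),np.round(p["R"],4).tolist(),np.round(p["t"],1).tolist())
E
```

```text
pics
{'time_s': 0.0, 'qpos': array([ 7.52868735e+01,  1.83507541e+01,  8.97059652e+01, -1.86389538e-03,
        7.20422067e+01, -1.14817118e+00]), 'qvel': array([ 0.06563896, -0.07682835, -0.04777038, -0.01655467, -0.08715404,
        0.01167238]), 'effort': array([ 1.98223388e-03, -4.12473428e+01, -2.31979609e+01,  7.28976564e-02,
        4.55199892e-02, -1.21119401e-04]), 'ee_pos': array([134.77062065, 558.47431336, 213.13214544]), 'ee_rot': array([-1.79901058e+02, -2.10537987e-04,  1.66435621e+02]), 'force': array([-7.59160126e-01, -1.21019684e-01, -5.71118085e-04]), 'torque': array([ 0.00156286,  0.06185423, -0.02897374]), 'gripper_width': 90.79307883412491} 18.8
scene [[374.3, 0.0, 254.8], [0.0, 374.3, 189.5], [0.0, 0.0, 1.0]] [[0.5014, -0.8651, -0.0122], [-0.6553, -0.3705, -0.6583], [0.565, 0.3381, -0.7527]] [-333.3, 447.3, 827.8]
top [[435.8, 0.0, 262.5], [0.0, 435.8, 195.5], [0.0, 0.0, 1.0]] [[-0.0217, -0.9997, -0.0081], [-0.9852, 0.0228, -0.1701], [0.1702, 0.0043, -0.9854]] [-51.2, 582.5, 1180.1]
wrist [[318.0, 0.0, 260.6], [0.0, 318.0, 188.7], [0.0, 0.0, 1.0]] [[0.2344, 0.9721, -0.0016], [0.935, -0.225, 0.274], [0.2661, -0.0657, -0.9617]] [-575.1, -30.3, 391.3]
```

View pics/a_scene.png

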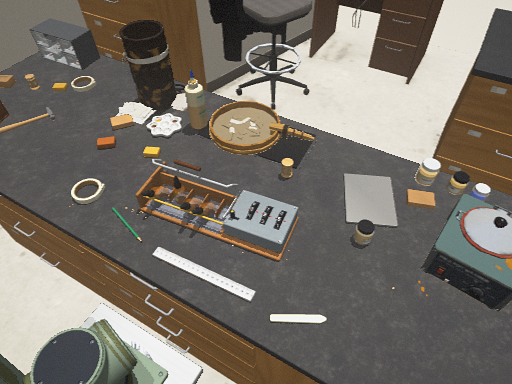

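View pics/a_top.png

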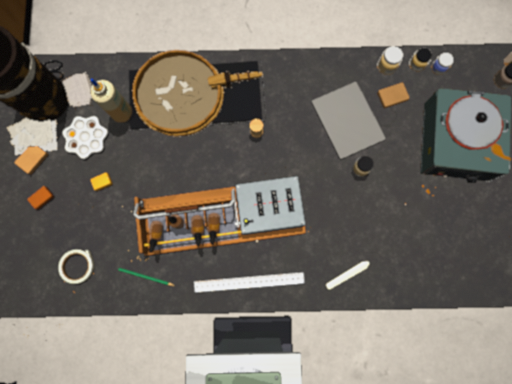

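View pics/a_wrist.png

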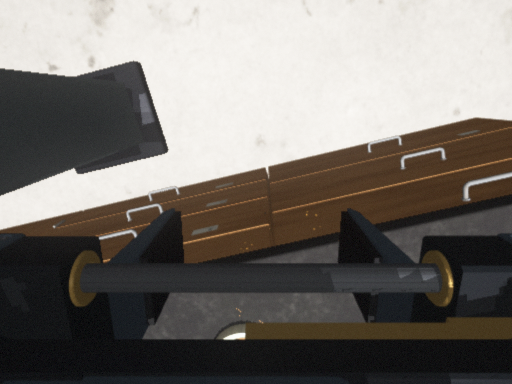

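```bash
cat > h.py <<'E'
from workcell import env, grab_frame, camera_params
import cv2,numpy as np
def cast(p,uv,z=None,plane=None):
    """ray through pixel; plane=(point,normal) or z height"""
    K,R,t=p["mtx"],p["R"],p["t"]; c=-R.T@t
    d=R.T@np.linalg.solve(K,[uv[0],uv[1],1.0])
    if plane is None: plane=(np.array([0,0,z]),np.array([0,0,1.0]))
    s=np.dot(plane[0]-c,plane[1])/np.dot(d,plane[1]); return c+s*d
def proj(p,X):
    X=np.atleast_2d(X); c=X@np.array(p["R"]).T+p["t"]; q=c@np.array(p["mtx"]).T; return q[:,:2]/q[:,2:]
def crop(im,x0,y0,x1,y1,s,name):
    cv2.imwrite("pics/"+name,cv2.resize(im[y0:y1,x0:x1,::-1],None,fx=s,fy=s,interpolation=cv2.INTER_CUBIC))
E
python3 - <<'E'
from h import *
im=cv2.imread("pics/a_top.png")[:,:,::-1]
crop(im,120,100,320,260,4,"b_top.png")
im=cv2.imread("pics/a_scene.png")[:,:,::-1]
crop(im,120,140,320,265,4,"b_scene.png")
p=camera_params("wrist");print(-p["R"].T@p["t"])
E
```

```text
[ 59.02220063 577.95749066 383.67027832]
```

View pics/b_top.png

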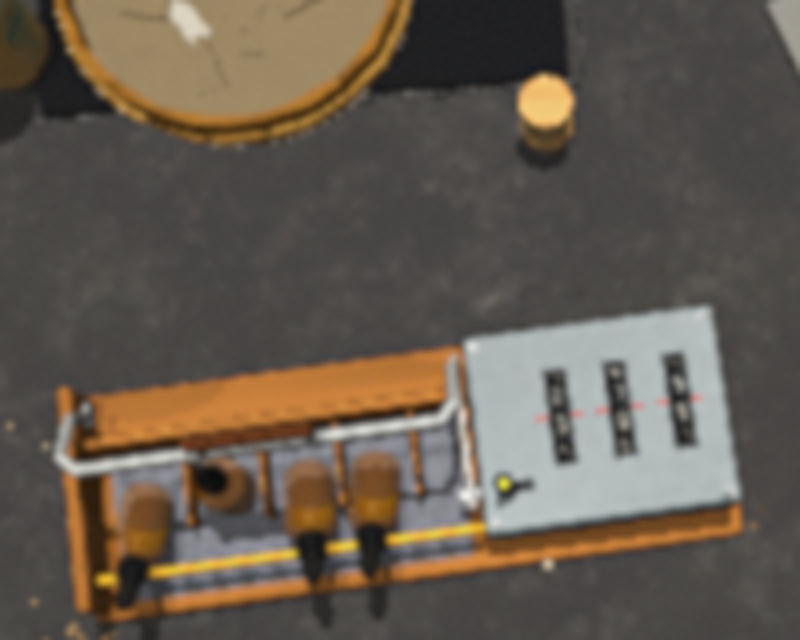

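View pics/b_scene.png

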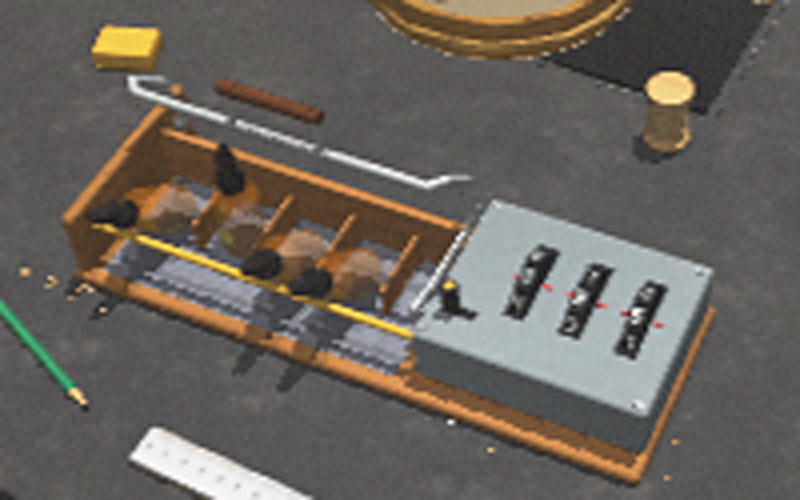

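Run:
```python
from h import *
S=np.array([[73,-45],[73,-222],[-67,-45],[-67,-222]],float)
top=np.array([[465,340],[710,307],[490,533],[740,498]])/4+[120,100]
sc=np.array([[495,200],[712,272],[413,333],[640,413]])/4+[120,140]
for n,px in(("top",top),("scene",sc)):
    p=camera_params(n)
    W=np.array([cast(p,u,62)[:2] for u in px])
    # rigid fit
    a=S-S.mean(0);b=W-W.mean(0)
    th=np.arctan2((a[:,0]*b[:,1]-a[:,1]*b[:,0]).sum(),(a*b).sum())
    R=np.array([[np.cos(th),-np.sin(th)],[np.sin(th),np.cos(th)]])
    o=W.mean(0)-R@S.mean(0)
    print(n,np.round(W,1).tolist(),np.degrees(th),o,np.round(W-(S@R.T+o),1).tolist())
    jar=(np.array([545,100])/4+[120,100]) if n=="top" else (np.array([670,88])/4+[120,140])
    print("jar",cast(p,jar,62))
```

```text
top [[610.8, 8.8], [630.4, -163.8], [475.1, -6.9], [495.3, -179.7]] 6.612014765325974 [534.55949402  46.90002727] [[-1.4, -1.8], [-2.2, 1.5], [1.9, -1.3], [1.8, 1.7]]
jar [785.18702125 -50.69374496  62.        ]
scene [[613.7, 8.0], [631.8, -164.4], [479.4, -6.0], [499.3, -174.9]] 5.943224395892611 [539.24847741  48.12826451] [[-2.9, -2.9], [-3.0, 0.7], [2.2, -2.5], [3.7, 4.7]]
jar [785.68853949 -52.75776527  62.        ]
```

```bash
cat >> h.py <<'E'
from scipy.spatial.transform import Rotation as Ro, Slerp
import json
O=np.array([536.,47.,0]); YAW=6.4
def st(x,y,z):
    return O+Ro.from_euler('z',YAW,degrees=True).apply([x,y,z])
def Rdown(yaw_rel,tilt=0):
    """tool down with tool x at yaw_rel from stand x; tilt>0: leans the fingers to point toward stand +x"""
    return Ro.from_euler('z',YAW,degrees=True)*Ro.from_euler('y',-tilt,degrees=True)*Ro.from_euler('z',yaw_rel,degrees=True)*Ro.from_euler('x',180,degrees=True)
def plan(pos,R,n=None,frm=None):
    s=env.state() if frm is None else None
    p0,R0=(s['ee_pos'],Ro.from_euler('xyz',s['ee_rot'],degrees=True)) if frm is None else frm
    rv=(R0.inv()*R).as_rotvec(degrees=True); d=np.asarray(pos)-p0
    if n is None: n=int(max(1,np.ceil(np.linalg.norm(d)/60),np.ceil(np.linalg.norm(rv)/10.5)))
    off=[];rot=[];Rc=R0
    for i in range(n):
        off.append(np.round(Rc.inv().apply(d/n)/1000,4).tolist()); rot.append(np.round(rv/n,2).tolist())
        Rc=Rc*Ro.from_rotvec(rv/n,degrees=True)
    for i in range(0,n,5): print(json.dumps({"offset":off[i:i+5],"rotation":rot[i:i+5]}))
    return np.asarray(pos),R
E
python3 - <<'E'
from h import *
f=plan([450,150,300],Rdown(0))
E
```

```text
{"offset": [[-0.0251, -0.0202, -0.0054], [-0.0283, -0.0155, -0.0054], [-0.0305, -0.0104, -0.0054], [-0.0319, -0.0049, -0.0054], [-0.0322, 0.0007, -0.0054]], "rotation": [[-0.0, 0.01, 10.0], [-0.0, 0.01, 10.0], [-0.0, 0.01, 10.0], [-0.0, 0.01, 10.0], [-0.0, 0.01, 10.0]]}
{"offset": [[-0.0316, 0.0063, -0.0054], [-0.0301, 0.0117, -0.0054], [-0.0276, 0.0167, -0.0054], [-0.0243, 0.0213, -0.0054], [-0.0202, 0.0251, -0.0054]], "rotation": [[-0.0, 0.01, 10.0], [-0.0, 0.01, 10.0], [-0.0, 0.01, 10.0], [-0.0, 0.01, 10.0], [-0.0, 0.01, 10.0]]}
{"offset": [[-0.0155, 0.0283, -0.0054], [-0.0104, 0.0305, -0.0054], [-0.0049, 0.0319, -0.0054], [0.0007, 0.0322, -0.0054], [0.0063, 0.0316, -0.0054]], "rotation": [[-0.0, 0.01, 10.0], [-0.0, 0.01, 10.0], [-0.0, 0.01, 10.0], [-0.0, 0.01, 10.0], [-0.0, 0.01, 10.0]]}
{"offset": [[0.0117, 0.0301, -0.0054]], "rotation": [[-0.0, 0.01, 10.0]]}
```

```bash
python3 -m creep '{"offset": [[-0.025,-0.02,-0.0054],[-0.028,-0.0155,-0.0054],[-0.0305,-0.0104,-0.0054],[-0.032,-0.005,-0.0054],[-0.032,0.0007,-0.0054]],"rotation":[[0,0,10],[0,0,10],[0,0,10],[0,0,10],[0,0,10]]}' 0.7 15
python3 -m creep '{"offset": [[-0.0316, 0.0063, -0.0054], [-0.0301, 0.0117, -0.0054], [-0.0276, 0.0167, -0.0054], [-0.0243, 0.0213, -0.0054], [-0.0202, 0.0251, -0.0054]],"rotation":[[0,0,10],[0,0,10],[0,0,10],[0,0,10],[0,0,10]]}'
python3 -m creep '{"offset": [[-0.0155, 0.0283, -0.0054], [-0.0104, 0.0305, -0.0054], [-0.0049, 0.0319, -0.0054], [0.0007, 0.0322, -0.0054], [0.0063, 0.0316, -0.0054]],"rotation":[[0,0,10],[0,0,10],[0,0,10],[0,0,10],[0,0,10]]}'
python3 - <<'E'
from h import *
s=env.state(); print(s['ee_pos'],s['ee_rot'],s['qpos'],s['gripper_width'])
# next: above wheel 2 with camera roughly over: camera sits 78 mm in +x of tool
plan(np.append(st(-75,-130,0)[:2],230),Rdown(0))
E
```

```text
time_s: 0.78
ee_pos: [233.4, 430.7, 240.9]
ee_rot: [-180.0, 0.0, 116.1]
force: [0.3, 1.0, -0.0]
gripper_width: 44.2
time_s: 1.4
ee_pos: [331.9, 303.0, 267.9]
ee_rot: [-180.0, 0.0, 66.1]
force: [0.2, -0.4, 0.5]
gripper_width: 27.2
time_s: 2.02
ee_pos: [430.4, 175.5, 294.9]
ee_rot: [-180.0, 0.0, 16.1]
force: [0.0, 0.1, 0.9]
gripper_width: 27.5
[430.39563224 175.46111884 294.91057559] [-1.79994330e+02  2.05399232e-02  1.60997727e+01] [2.07563724e+01 5.70243254e+00 9.44909017e+01 7.43582471e-03
 7.98266776e+01 9.46552861e+01] 27.505650868221515
{"offset": [[-0.006, 0.0536, 0.013], [-0.0042, 0.0538, 0.013], [-0.0024, 0.0539, 0.013], [-0.0005, 0.054, 0.013], [0.0013, 0.054, 0.013]], "rotation": [[-0.0, 0.0, 1.94], [-0.0, 0.0, 1.94], [-0.0, 0.0, 1.94], [-0.0, 0.0, 1.94], [-0.0, 0.0, 1.94]]}
```

```bash
python3 -m creep '{"offset": [[-0.006, 0.0536, 0.013], [-0.0042, 0.0538, 0.013], [-0.0024, 0.0539, 0.013], [-0.0005, 0.054, 0.013], [0.0013, 0.054, 0.013]], "rotation": [[0,0,1.94],[0,0,1.94],[0,0,1.94],[0,0,1.94],[0,0,1.94]]}'
python3 - <<'E'
from h import *
im=grab_frame("wrist"); p=camera_params("wrist"); print(-p["R"].T@p["t"], env.state()['ee_pos'])
cv2.imwrite("pics/c_w.png",im[:,:,::-1])
names={'knob':(-36,-62,89),'w1':(8,-106,85),'w2':(8,-148,85),'w3':(8,-190,85),'c':(73,-45,62),'c2':(73,-222,62),'c3':(-67,-45,62),'c4':(-67,-222,62)}
for k,v in names.items(): print(k,proj(p,st(*v)).round(1))
np.savez("c_w.npz",**p)
E
```

```text
time_s: 2.65
ee_pos: [477.0, -91.0, 229.4]
ee_rot: [-180.0, -0.0, 6.7]
force: [0.8, 0.8, -0.1]
gripper_width: 27.3
[554.27063186 -86.33523572 397.6776036 ] [477.20897118 -96.82249373 227.54585899]
knob [[183.9 139.3]]
w1 [[228.7  91.7]]
w2 [[273.3  91.7]]
w3 [[317.9  91.8]]
c [[164.9  20.7]]
c2 [[350.6  21. ]]
c3 [[175.7 165. ]]
c4 [[340.3 164.9]]
```

View pics/c_w.png

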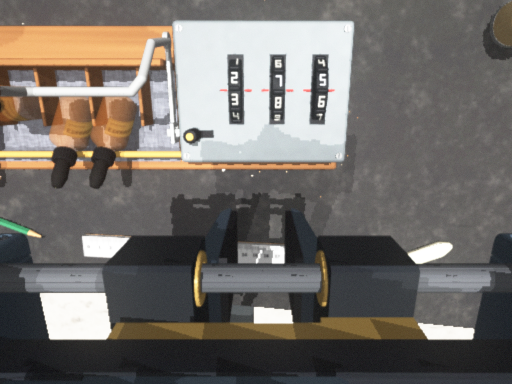

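Run:
```python
from h import *
p0=camera_params("wrist");im=grab_frame("wrist"); p=camera_params("wrist"); print(-p0["R"].T@p0["t"],-p["R"].T@p["t"], env.state()['ee_pos'],env.state()['time_s'])
cv2.imwrite("pics/c_w2.png",im[:,:,::-1])
crop(im,160,10,360,175,4,"c_w2z.png")
names={'knob':(-36,-62,89),'w1':(8,-106,85),'w2':(8,-148,85),'w3':(8,-190,85),'c':(73,-45,62),'c2':(73,-222,62),'c3':(-67,-45,62),'c4':(-67,-222,62)}
for k,v in names.items(): print(k,proj(p0,st(*v)).round(1), ((proj(p0,st(*v))-[160,10])*4).round())
```

```text
[554.27063186 -86.33523572 397.6776036 ] [553.85094633 -83.6201736  398.22450068] [476.66279045 -93.39789285 228.10520215] 2.75
knob [[183.9 139.3]] [[ 96. 517.]]
w1 [[228.7  91.7]] [[275. 327.]]
w2 [[273.3  91.7]] [[453. 327.]]
w3 [[317.9  91.8]] [[632. 327.]]
c [[164.9  20.7]] [[20. 43.]]
c2 [[350.6  21. ]] [[762.  44.]]
c3 [[175.7 165. ]] [[ 63. 620.]]
c4 [[340.3 164.9]] [[721. 620.]]
```

View pics/c_w2z.png

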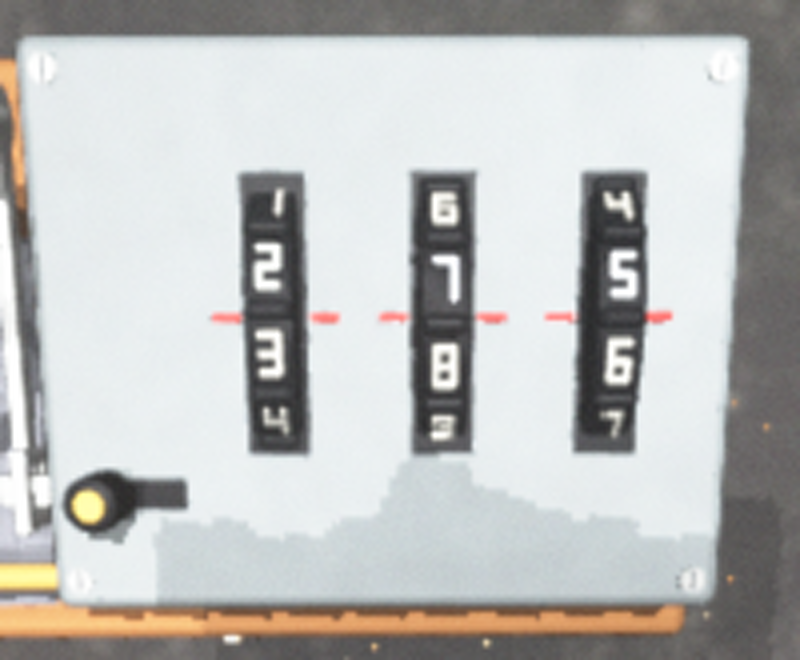

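```bash
cat >> h.py <<'E'
def fit(S,W):
    S=np.array(S,float);W=np.array(W,float);a=S-S.mean(0);b=W-W.mean(0)
    th=np.arctan2((a[:,0]*b[:,1]-a[:,1]*b[:,0]).sum(),(a*b).sum())
    R=np.array([[np.cos(th),-np.sin(th)],[np.sin(th),np.cos(th)]]);o=W.mean(0)-R@S.mean(0)
    return np.degrees(th),o,W-(S@R.T+o)
def wheelval(p,wy,digs):
    """digs: list of (n,(u,v)) digit centres -> values from each, by ray/ wheel circle"""
    from scipy.optimize import minimize_scalar
    out=[]
    for n,uv in digs:
        f=lambda a: np.linalg.norm(proj(p,st(8-34.5*np.sin(a),wy,50+34.5*np.cos(a)))[0]-uv)
        a=minimize_scalar(f,bounds=(-1.3,1.3),method='bounded').x
        out.append(round(n-a/0.6283,2))
    return out
E
python3 - <<'E'
from h import *
import h
p=camera_params("wrist")
z=lambda u:np.array(u)/4+[160,10]
S=[[73,-45],[73,-222],[-67,-45],[-67,-222]]
W=[cast(p,z(u),62)[:2] for u in[(20,38),(748,40),(62,600),(715,602)]]
th,o,r=fit(S,W);print(th,o,r.round(1).tolist())
# red marks mid
print(cast(p,z((225,318)),62),cast(p,z((658,317)),62),cast(p,z((88,505)),89), cast(p,z((278,440)),62))
h.O=np.array([*o,0]);h.YAW=th
for k,v in {'k':(-36,-62,89),'w1':(8,-106,85),'w3':(8,-190,85)}.items(): print(k,((proj(p,st(*v))[0]-[160,10])*4).round(0), st(*v).round(1))
for wy,d in((-106,[(2,(268,268)),(3,(270,353))]),(-148,[(7,(444,281)),(8,(444,365))]),(-190,[(5,(622,277)),(6,(617,361))])):
    print(wheelval(p,wy,[(n,z(u)) for n,u in d]))
E
```

```text
6.4093779232513866 [538.1768061   52.73535796] [[-1.6, -1.5], [-2.4, 1.7], [2.4, -1.0], [1.6, 0.8]]
[555.95516202 -38.60142288  62.        ] [ 568.38271559 -147.17254939   62.        ] [509.06210115 -12.49067945  89.        ] [527.37831014 -54.44072521  62.        ]
k [ 90. 504.] [509.3 -12.9  89. ]
w1 [268. 313.] [558.  -51.7  85. ]
w3 [626. 313.] [ 567.3 -135.2   85. ]
[np.float64(2.48), np.float64(2.58)]
[np.float64(7.34), np.float64(7.45)]
[np.float64(5.38), np.float64(5.49)]
```

Run:
```python
from h import *
for i in range(6):
    p0=camera_params("wrist");e=env.state()['ee_pos'];im=grab_frame("wrist"); print((-p0["R"].T@p0["t"]).round(1),e.round(1))
cv2.imwrite("pics/d.png",im[:,:,::-1]); np.savez("d.npz",**p0)
crop(im,160,10,360,175,4,"d_z.png")
```

```text
[553.9 -83.6 398.2] [476.7 -93.4 228.1]
[553.7 -81.5 399. ] [476.6 -91.1 228.8]
[553.6 -80.  399.6] [476.7 -89.7 229.4]
[553.6 -79.  400.1] [476.9 -88.9 229.8]
[553.6 -78.4 400.5] [477.  -88.4 230.1]
[553.6 -78.1 400.7] [477.1 -88.1 230.3]
```

View pics/d_z.png

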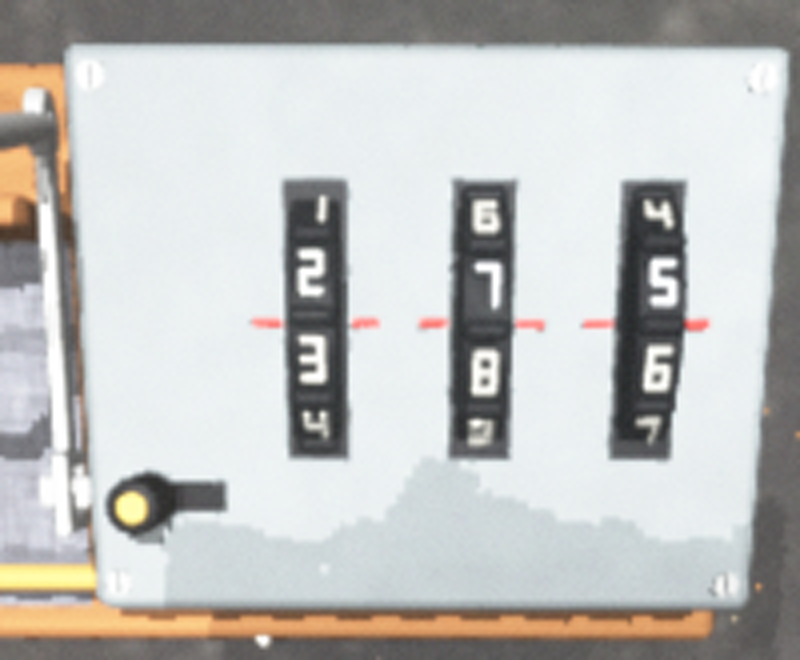

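Run:
```python
from h import *
import h
p=dict(np.load("d.npz"))
z=lambda u:np.array(u)/4+[160,10]
S=[[73,-45],[73,-222],[-67,-45],[-67,-222]]
W=[cast(p,z(u),62)[:2] for u in[(65,45),(788,50),(100,605),(748,608)]]
th,o,r=fit(S,W);print(th,o,r.round(1).tolist())
h.O=np.array([*o,0]);h.YAW=th
print("knob",cast(p,z((132,507)),89),st(-36,-62,89))
for k,v in {'w1':(8,-106,85),'w2':(8,-148,85),'w3':(8,-190,85)}.items(): print(k,((proj(p,st(*v))[0]-[160,10])*4).round(0), st(*v).round(1))
for wy,d in((-106,[(2,(311,273)),(3,(313,360))]),(-148,[(7,(487,285)),(8,(484,372))]),(-190,[(5,(663,283)),(6,(657,369))])):
    print(wheelval(p,wy,[(n,z(u)) for n,u in d]))
```

```text
6.642552914903795 [538.1021293   48.77694997] [[-1.3, -1.4], [-2.1, 1.4], [1.9, -0.9], [1.5, 0.9]]
knob [509.78977534 -16.89575693  89.        ] [509.51563553 -16.97114791  89.        ]
w1 [311. 320.] [558.3 -55.6  85. ]
w2 [488. 321.] [563.2 -97.3  85. ]
w3 [665. 321.] [ 568. -139.   85.]
[np.float64(2.5), np.float64(2.57)]
[np.float64(7.38), np.float64(7.44)]
[np.float64(5.4), np.float64(5.48)]
```

```bash
sed -i 's/^O=.*/O=np.array([538.,48.6,0]); YAW=6.5/' h.py
cat >> h.py <<'E'
WY={1:-106,2:-148,3:-190}
def wp(i,phi,r):
    a=np.radians(phi); return st(8+r*np.sin(a),WY[i],50+r*np.cos(a)),Rdown(0,-phi)
E
python3 - <<'E'
from h import *
f=plan(*wp(2,7.5,60)); print(f[0]); f=plan(*wp(2,7.5,25),n=2,frm=f)
E
```

```text
{"offset": [[0.0305, 0.0066, 0.0403], [0.0323, 0.0065, 0.0389], [0.034, 0.0064, 0.0375]], "rotation": [[0.0, -2.51, 0.12], [0.0, -2.51, 0.12], [0.0, -2.51, 0.12]]}
[570.48387954 -96.65644986 109.48669168]
{"offset": [[-0.0, 0.0, 0.0175], [-0.0, 0.0, 0.0175]], "rotation": [[0.0, 0.0, 0.0], [0.0, 0.0, 0.0]]}
```

```bash
python3 -m creep '{"offset": [[0.0305, 0.0066, 0.040], [0.0323, 0.0065, 0.039], [0.034, 0.0064, 0.0375],[0,0,0],[0,0,0]], "rotation": [[0,-2.5,0.1],[0,-2.5,0.1],[0,-2.5,0.1],[0,0,0],[0,0,0]]}' 0.7 15
python3 - <<'E'
from h import *
im=grab_frame("wrist");cv2.imwrite("pics/e.png",im[:,:,::-1])
f=plan(*wp(2,7.5,25))
E
```

```text
time_s: 3.68
ee_pos: [570.3, -97.1, 110.0]
ee_rot: [180.0, 7.5, 6.5]
force: [-0.0, -0.0, -0.2]
gripper_width: 27.3
{"offset": [[0.0003, -0.0008, 0.0364]], "rotation": [[0.05, -0.12, -0.01]]}
```

View pics/e.png

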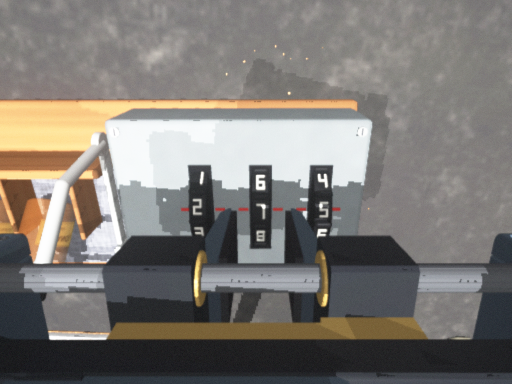

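Wheel 2 (column 260) is centred between the fingers (columns 235 and 288). Descend and grip.

```bash
python3 -m creep '{"offset": [[0,0,0.018],[0,0,0.018],[0,0,0],[0,0,0]], "rotation": [[0,0,0],[0,0,0],[0,0,0],[0,0,0]]}'
python3 -m creep '{"offset": [[0,0,0],[0,0,0],[0,0,0]], "rotation": [[0,0,0],[0,0,0],[0,0,0]]}' 1 15
```

```text
time_s: 4.22
ee_pos: [566.3, -98.7, 75.7]
ee_rot: [179.9, 7.3, 6.4]
force: [0.1, 0.9, -0.0]
gripper_width: 27.4
time_s: 4.6
ee_pos: [566.1, -97.4, 74.6]
ee_rot: [-179.9, 7.4, 6.4]
force: [0.4, 5.2, 5.9]
gripper_width: 11.8
```

```bash
python3 -m creep '{"offset": [[-0.0022,0,0.0001],[-0.0022,0,0.0001],[-0.0022,0,0.0001],[0,0,0],[0,0,0]], "rotation": [[0,5,0],[0,5,0],[0,5,0],[0,0,0],[0,0,0]]}'
python3 -m creep '{"offset": [[0,0,0],[0,0,0]], "rotation": [[0,0,0],[0,0,0]]}' 0.7
python3 - <<'E'
from h import *
f=plan(*wp(2,-7.5,75))
E
```

```text
time_s: 5.22
ee_pos: [558.8, -98.3, 74.0]
ee_rot: [-179.9, -7.5, 6.4]
force: [-1.5, 5.0, 4.0]
gripper_width: 11.7
time_s: 5.48
ee_pos: [559.3, -99.7, 73.5]
ee_rot: [179.9, -7.5, 6.5]
force: [-0.1, 0.2, -0.1]
gripper_width: 26.5
{"offset": [[0.0006, -0.0017, -0.0512]], "rotation": [[0.06, -0.0, -0.04]]}
```

```bash
python3 -m creep '{"offset": [[0,0,-0.025],[0,0,-0.026],[0,0,0],[0,0,0]], "rotation": [[0,0,0],[0,0,0],[0,0,0],[0,0,0]]}'
python3 - <<'E'
from h import *
p=camera_params("wrist");im=grab_frame("wrist");cv2.imwrite("pics/f.png",im[:,:,::-1])
print(proj(p,st(8,-148,85)),proj(p,st(8,-106,85)),proj(p,st(8,-190,85)))
f=plan(*wp(3,21,65)); f=plan(*wp(3,21,25),n=2,frm=f)
E
```

```text
time_s: 5.98
ee_pos: [552.0, -100.1, 123.2]
ee_rot: [180.0, -7.4, 6.4]
force: [-0.1, -0.1, -0.1]
gripper_width: 27.4
[[260.01334861 204.59218559]] [[199.64564594 204.65722767]] [[320.38064388 204.52714395]]
{"offset": [[0.0108, 0.0136, 0.0055], [0.0116, 0.0136, 0.0036], [0.012, 0.0136, 0.0017]], "rotation": [[-0.01, -9.46, -0.02], [-0.01, -9.46, -0.02], [-0.01, -9.46, -0.02]]}
{"offset": [[-0.0, -0.0, 0.02], [-0.0, -0.0, 0.02]], "rotation": [[0.0, 0.0, 0.0], [0.0, 0.0, 0.0]]}
```

View pics/f.png

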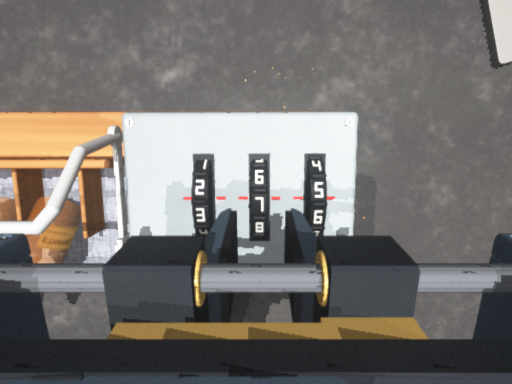

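```bash
python3 -m creep '{"offset": [[0.0108, 0.0136, 0.0055], [0.0116, 0.0136, 0.0036], [0.012, 0.0136, 0.0017],[0,0,0],[0,0,0]], "rotation": [[0,-9.5,0],[0,-9.5,0],[0,-9.5,0],[0,0,0],[0,0,0]]}'
python3 -m creep '{"offset": [[0,0.0008,0.02],[0,0,0.02],[0,0,0],[0,0,0]], "rotation": [[0,0,0],[0,0,0],[0,0,0],[0,0,0]]}'
python3 - <<'E'
from h import *
print(wp(3,21,25)[0],wp(3,21,25)[1].as_euler('xyz',degrees=True))
E
```

```text
time_s: 6.65
ee_pos: [590.3, -136.5, 110.8]
ee_rot: [-180.0, 21.1, 6.5]
force: [0.1, -0.5, 0.3]
gripper_width: 27.4
time_s: 7.15
ee_pos: [577.2, -139.2, 76.5]
ee_rot: [179.9, 20.8, 6.4]
force: [-0.8, -0.1, 0.1]
gripper_width: 27.3
[ 576.35879318 -138.25881678   73.33951066] [180.   21.    6.5]
```

```bash
python3 -m creep '{"offset": [[0,0,0],[0,0,0],[0,0,0]], "rotation": [[0,0,0],[0,0,0],[0,0,0]]}' 1 15
python3 -m creep '{"offset": [[-0.0038,0,0.0003],[-0.0038,0,0.0003],[-0.0038,0,0.0003],[-0.0038,0,0.0003],[-0.0038,0,0.0003]], "rotation": [[0,8.4,0],[0,8.4,0],[0,8.4,0],[0,8.4,0],[0,8.4,0]]}'
python3 -m creep '{"offset": [[0,0,0],[0,0,0]], "rotation": [[0,0,0],[0,0,0]]}'
python3 -m creep '{"offset": [[0,0,0],[0,0,0]], "rotation": [[0,0,0],[0,0,0]]}' 0.7
python3 - <<'E'
from h import *
f=plan(*wp(3,-21,65))
f=plan(*wp(3,21,65),frm=f);f=plan(*wp(3,21,25),n=2,frm=f)
E
```

```text
time_s: 7.52
ee_pos: [577.5, -138.3, 75.5]
ee_rot: [-179.9, 20.9, 6.4]
force: [0.8, 2.9, 5.2]
gripper_width: 12.0
time_s: 8.15
ee_pos: [558.3, -141.2, 74.7]
ee_rot: [179.9, -21.2, 6.4]
force: [8.5, 25.0, -8.3]
gripper_width: 11.7
time_s: 8.4
ee_pos: [556.2, -140.7, 73.5]
ee_rot: [-179.9, -20.6, 6.5]
force: [-8.4, -0.8, 3.7]
gripper_width: 11.6
time_s: 8.65
ee_pos: [560.3, -141.7, 75.2]
ee_rot: [179.9, -21.1, 6.5]
force: [0.0, 0.1, 0.3]
gripper_width: 26.8
{"offset": [[-0.0021, -0.0015, -0.0388]], "rotation": [[0.09, -0.07, 0.0]]}
{"offset": [[0.0087, -0.0, 0.0033], [0.0091, -0.0, 0.002], [0.0093, -0.0, 0.0007], [0.0093, -0.0, -0.0007], [0.0091, -0.0, -0.002]], "rotation": [[0.0, -8.4, -0.0], [0.0, -8.4, -0.0], [0.0, -8.4, -0.0], [0.0, -8.4, -0.0], [0.0, -8.4, -0.0]]}
{"offset": [[-0.0, -0.0, 0.02], [-0.0, -0.0, 0.02]], "rotation": [[0.0, 0.0, 0.0], [0.0, 0.0, 0.0]]}
```

```bash
python3 -m creep '{"offset": [[-0.001,-0.001,-0.02],[-0.001,-0.0005,-0.02],[0,0,0],[0,0,0]], "rotation": [[0,0,0],[0,0,0],[0,0,0],[0,0,0]]}'
python3 - <<'E'
from h import *
p=camera_params("wrist");im=grab_frame("wrist");cv2.imwrite("pics/g.png",im[:,:,::-1])
print([proj(p,st(8,y,85)) for y in WY.values()])
E
python3 -m creep '{"offset": [[0.0087, -0.0, 0.0033], [0.0091, -0.0, 0.002], [0.0093, -0.0, 0.0007], [0.0093, -0.0, -0.0007], [0.0091, -0.0, -0.002]], "rotation": [[0,-8.4,0],[0,-8.4,0],[0,-8.4,0],[0,-8.4,0],[0,-8.4,0]]}'
python3 -m creep '{"offset": [[0,0,0],[0,0,0]], "rotation": [[0,0,0],[0,0,0]]}'
python3 - <<'E'
from h import *
f=plan(*wp(3,21,25),n=2)
E
```

```text
time_s: 9.15
ee_pos: [542.6, -141.6, 110.8]
ee_rot: [180.0, -21.0, 6.5]
force: [-0.1, -0.0, -0.4]
gripper_width: 27.3
[array([[137.41054586, 195.9967724 ]]), array([[200.11252556, 195.95289916]]), array([[262.80164392, 195.90903491]])]
time_s: 9.82
ee_pos: [589.4, -136.2, 110.6]
ee_rot: [180.0, 21.3, 6.4]
force: [-0.2, -0.4, -1.5]
gripper_width: 27.4
time_s: 10.07
ee_pos: [587.8, -136.3, 110.4]
ee_rot: [-180.0, 21.1, 6.4]
force: [-0.2, -0.3, 0.6]
gripper_width: 27.4
{"offset": [[0.0012, 0.0003, 0.0194], [0.0012, 0.0003, 0.0194]], "rotation": [[-0.02, 0.03, -0.03], [-0.02, 0.03, -0.03]]}
```

View pics/g.png

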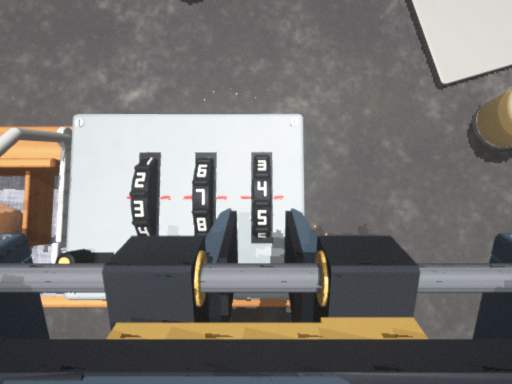

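```bash
python3 -m creep '{"offset": [[0.001,0.0003,0.0195],[0.001,0.0003,0.0195],[0,0,0],[0,0,0]], "rotation": [[0,0,0],[0,0,0],[0,0,0],[0,0,0]]}'
python3 -m creep '{"offset": [[0,0,0],[0,0,0],[0,0,0]], "rotation": [[0,0,0],[0,0,0],[0,0,0]]}' 1 15
python3 -m creep '{"offset": [[-0.0037,0,0.0003],[-0.0037,0,0.0003],[-0.0037,0,0.0003],[-0.0037,0,0.0003],[-0.0037,0,0.0003]], "rotation": [[0,8.3,0],[0,8.3,0],[0,8.3,0],[0,8.3,0],[0,8.3,0]]}'
python3 -m creep '{"offset": [[0,0,0],[0,0,0]], "rotation": [[0,0,0],[0,0,0]]}'
python3 -m creep '{"offset": [[0,0,0],[0,0,0]], "rotation": [[0,0,0],[0,0,0]]}' 0.7
python3 -m creep '{"offset": [[-0.001,-0.0005,-0.02],[-0.001,-0.0005,-0.02],[0,0,0],[0,0,0]], "rotation": [[0,0,0],[0,0,0],[0,0,0],[0,0,0]]}'
python3 -m creep '{"offset": [[0.0087, -0.0, 0.0033], [0.0091, -0.0, 0.002], [0.0093, -0.0, 0.0007], [0.0093, -0.0, -0.0007], [0.0091, -0.0, -0.002]], "rotation": [[0,-8.4,0],[0,-8.4,0],[0,-8.4,0],[0,-8.4,0],[0,-8.4,0]]}'
python3 -m creep '{"offset": [[0,0,0],[0,0,0]], "rotation": [[0,0,0],[0,0,0]]}'
python3 - <<'E'
from h import *
f=plan(*wp(3,21,25),n=2)
p=camera_params("wrist");im=grab_frame("wrist");crop(im,100,80,400,280,2.6,"g2.png")
print([(proj(p,st(8,y,85))-[100,80])*2.6 for y in WY.values()])
E
```

```text
time_s: 10.58
ee_pos: [576.7, -138.6, 75.6]
ee_rot: [179.9, 20.9, 6.4]
force: [-0.5, -0.4, 0.5]
gripper_width: 27.3
time_s: 10.95
ee_pos: [577.1, -138.3, 74.8]
ee_rot: [180.0, 20.9, 6.4]
force: [0.0, -0.4, 4.3]
gripper_width: 11.8
time_s: 11.58
ee_pos: [558.8, -141.0, 74.3]
ee_rot: [179.9, -20.8, 6.4]
force: [9.5, 20.2, -10.5]
gripper_width: 11.8
time_s: 11.82
ee_pos: [556.4, -140.5, 73.2]
ee_rot: [-180.0, -20.2, 6.5]
force: [-8.0, -5.5, 1.8]
gripper_width: 11.6
time_s: 12.08
ee_pos: [559.8, -140.3, 74.5]
ee_rot: [180.0, -20.5, 6.5]
force: [-1.0, 0.1, -0.1]
gripper_width: 26.6
time_s: 12.58
ee_pos: [542.9, -140.9, 110.4]
ee_rot: [180.0, -20.5, 6.5]
force: [-0.2, -0.6, -0.1]
gripper_width: 27.4
time_s: 13.2
ee_pos: [589.7, -135.6, 109.7]
ee_rot: [180.0, 21.8, 6.4]
force: [0.5, -0.3, -0.1]
gripper_width: 27.3
time_s: 13.45
ee_pos: [588.2, -135.8, 109.5]
ee_rot: [-180.0, 21.6, 6.5]
force: [-0.3, -0.7, 0.5]
gripper_width: 27.5
{"offset": [[0.0011, 0.0006, 0.019], [0.001, 0.0006, 0.019]], "rotation": [[-0.02, 0.28, -0.02], [-0.02, 0.28, -0.02]]}
[array([[105.97689624, 394.97072436]]), array([[265.7927938 , 394.90623049]]), array([[425.65179363, 394.84171922]])]
```

View pics/g2.png

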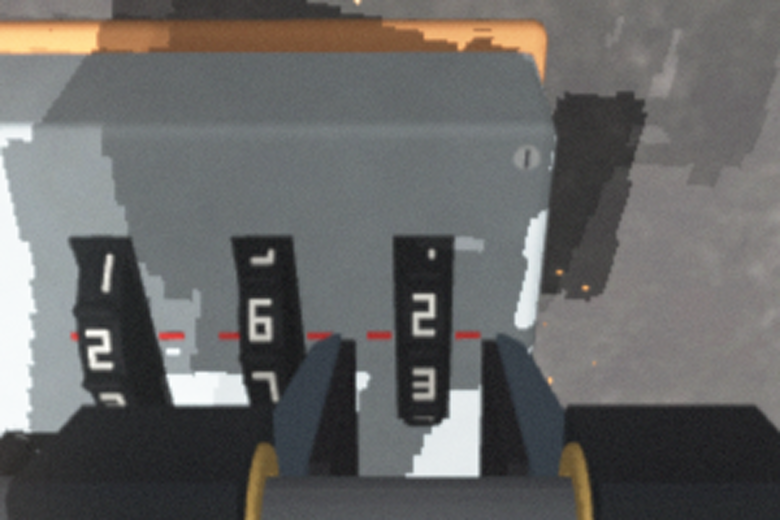

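Run:
```python
from h import *
p=camera_params("wrist")
z=lambda u:np.array(u)/2.6+[100,80]
for wy,d in((-106,[(2,(99,351))]),(-148,[(7,(264,388)),(6,(261,320))]),(-190,[(3,(424,383)),(2,(424,315))])):
    print(wheelval(p,wy,[(n,z(u)) for n,u in d]))
```

```text
[np.float64(2.57)]
[np.float64(7.05), np.float64(6.95)]
[np.float64(3.12), np.float64(3.0)]
```

```bash
python3 -m creep '{"offset": [[0.001,0.0006,0.019],[0.001,0.0006,0.019],[0,0,0],[0,0,0]], "rotation": [[0,0.2,0],[0,0,0],[0,0,0],[0,0,0]]}'
python3 -m creep '{"offset": [[0,0,0],[0,0,0],[0,0,0]], "rotation": [[0,0,0],[0,0,0],[0,0,0]]}' 1 15
python3 -m creep '{"offset": [[-0.0035,0,0.0003],[-0.0035,0,0.0003],[-0.0035,0,0.0003],[-0.0035,0,0.0003],[-0.0035,0,0.0003]], "rotation": [[0,7.7,0],[0,7.7,0],[0,7.7,0],[0,7.7,0],[0,7.7,0]]}'
python3 -m creep '{"offset": [[0,0,0],[0,0,0]], "rotation": [[0,0,0],[0,0,0]]}'
python3 -m creep '{"offset": [[0,0,0],[0,0,0]], "rotation": [[0,0,0],[0,0,0]]}' 0.7
python3 -m creep '{"offset": [[-0.001,-0.0005,-0.02],[-0.001,-0.0005,-0.02],[0,0,0],[0,0,0]], "rotation": [[0,0,0],[0,0,0],[0,0,0],[0,0,0]]}'
python3 - <<'E'
from h import *
f=plan(*wp(1,-26.5,65)); f=plan(*wp(1,-26.5,25),n=2,frm=f)
p=camera_params("wrist");im=grab_frame("wrist");crop(im,100,80,400,280,2.6,"g3.png")
E
```

```text
time_s: 14.0
ee_pos: [577.3, -138.8, 75.8]
ee_rot: [179.9, 21.2, 6.4]
force: [0.1, 0.4, -0.3]
gripper_width: 27.2
time_s: 14.38
ee_pos: [577.6, -138.3, 75.0]
ee_rot: [180.0, 21.2, 6.4]
force: [-0.4, 0.3, 4.7]
gripper_width: 11.8
time_s: 15.0
ee_pos: [560.7, -140.6, 75.0]
ee_rot: [179.9, -17.5, 6.4]
force: [8.7, 13.8, -11.8]
gripper_width: 11.7
time_s: 15.25
ee_pos: [557.9, -140.5, 73.9]
ee_rot: [-180.0, -16.8, 6.5]
force: [-7.9, -4.1, 2.9]
gripper_width: 11.7
time_s: 15.5
ee_pos: [561.5, -140.4, 75.1]
ee_rot: [180.0, -17.2, 6.5]
force: [0.2, 0.2, -0.8]
gripper_width: 26.5
time_s: 16.0
ee_pos: [546.5, -140.8, 111.8]
ee_rot: [180.0, -17.2, 6.4]
force: [1.0, -0.3, -0.3]
gripper_width: 27.8
{"offset": [[-0.0044, -0.0416, 0.0005], [-0.0044, -0.0416, 0.0002]], "rotation": [[0.01, 4.66, -0.02], [0.01, 4.66, -0.02]]}
{"offset": [[0.0, 0.0, 0.02], [0.0, 0.0, 0.02]], "rotation": [[0.0, 0.0, 0.0], [0.0, 0.0, 0.0]]}
```

View pics/g3.png

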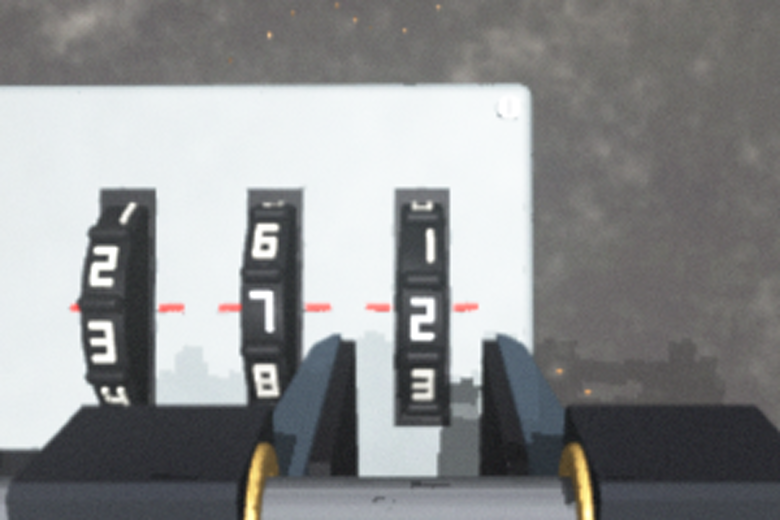

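```bash
python3 - <<'E'
from h import *
p=camera_params("wrist")
z=lambda u:np.array(u)/2.6+[100,80]
for wy,d in((-106,[(2,(104,266)),(3,(103,342))]),(-148,[(7,(264,313)),(6,(264,241))]),(-190,[(2,(423,319)),(3,(423,385))])):
    print(wheelval(p,wy,[(n,z(u)) for n,u in d]))
E
python3 -m creep '{"offset": [[-0.0044, -0.0416, 0.0005], [-0.0044, -0.0416, 0.0002],[0,0,0],[0,0,0]], "rotation": [[0,4.7,0],[0,4.7,0],[0,0,0],[0,0,0]]}'
python3 - <<'E'
from h import *
f=plan(*wp(1,-26.5,26),n=2)
im=grab_frame("scene");crop(im,120,100,320,265,4,"g4.png")
E
```

```text
[np.float64(2.53), np.float64(2.6)]
[np.float64(6.95), np.float64(6.86)]
[np.float64(1.88), np.float64(2.0)]
time_s: 16.55
ee_pos: [529.9, -59.4, 108.7]
ee_rot: [179.9, -26.6, 6.5]
force: [-0.3, 0.0, 0.0]
gripper_width: 27.4
{"offset": [[-0.0005, -0.0002, 0.0196], [-0.0005, -0.0002, 0.0196]], "rotation": [[0.03, -0.07, -0.01], [0.03, -0.07, -0.01]]}
```

View pics/g4.png

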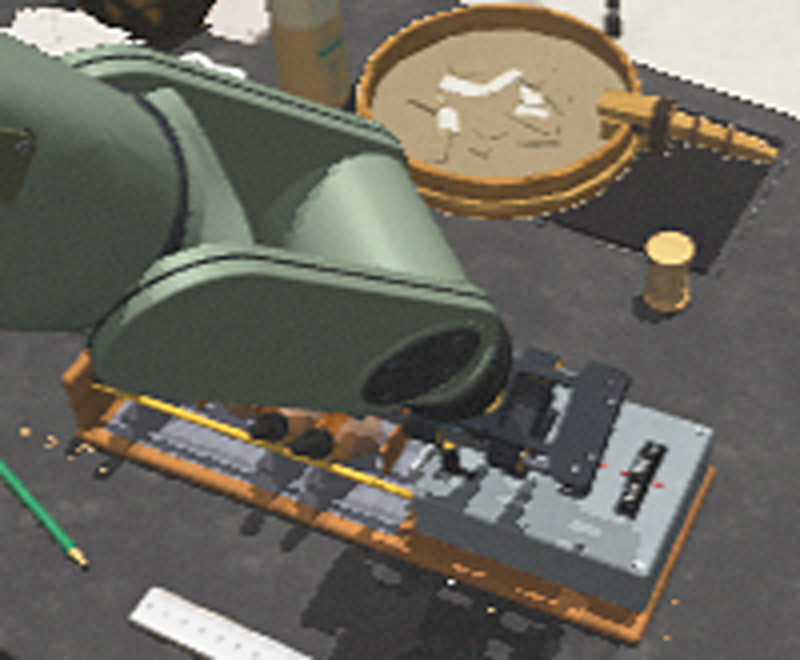

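```bash
python3 -m creep '{"offset": [[0,0,0.0195],[0,0,0.0195],[0,0,0],[0,0,0]], "rotation": [[0,0,0],[0,0,0],[0,0,0],[0,0,0]]}'
python3 -m creep '{"offset": [[0,0,0],[0,0,0],[0,0,0]], "rotation": [[0,0,0],[0,0,0],[0,0,0]]}' 1 15
python3 -m creep '{"offset": [[0.0039,0,0.0003],[0.0039,0,0.0003],[0.0039,0,0.0003],[0.0039,0,0.0003],[0.0039,0,0.0003]], "rotation": [[0,-8.7,0],[0,-8.7,0],[0,-8.7,0],[0,-8.7,0],[0,-8.7,0]]}'
python3 -m creep '{"offset": [[0.0039,0,0.0003],[0,0,0],[0,0,0]], "rotation": [[0,-8.7,0],[0,0,0],[0,0,0]]}'
python3 -m creep '{"offset": [[0,0,0],[0,0,0]], "rotation": [[0,0,0],[0,0,0]]}' 0.7
python3 -m creep '{"offset": [[-0.001,-0.0005,-0.02],[-0.001,-0.0005,-0.02],[0,0,0],[0,0,0]], "rotation": [[0,0,0],[0,0,0],[0,0,0],[0,0,0]]}'
python3 - <<'E'
from h import *
f=plan(np.append(st(-75,-130,0)[:2],200),Rdown(0))
E
```

```text
time_s: 17.1
ee_pos: [547.0, -57.9, 74.2]
ee_rot: [180.0, -26.6, 6.4]
force: [0.7, -0.3, -0.0]
gripper_width: 27.7
time_s: 17.48
ee_pos: [546.5, -57.3, 74.4]
ee_rot: [180.0, -26.7, 6.5]
force: [-1.6, 0.4, 3.4]
gripper_width: 11.7
time_s: 18.1
ee_pos: [566.3, -54.7, 75.9]
ee_rot: [-179.8, 14.7, 7.0]
force: [0.8, -9.5, -9.0]
gripper_width: 11.8
time_s: 18.48
ee_pos: [572.2, -54.0, 72.0]
ee_rot: [-179.8, 22.9, 7.1]
force: [4.8, -9.6, -7.0]
gripper_width: 11.4
time_s: 18.73
ee_pos: [568.7, -49.9, 73.7]
ee_rot: [-179.2, 23.3, 7.2]
force: [-0.2, -0.1, 0.1]
gripper_width: 26.7
time_s: 19.23
ee_pos: [581.9, -47.7, 110.8]
ee_rot: [-179.2, 23.3, 7.2]
force: [0.6, -0.5, -0.8]
gripper_width: 27.1
{"offset": [[-0.0449, 0.0092, -0.0132], [-0.0426, 0.0094, -0.0191], [-0.0396, 0.0096, -0.0246]], "rotation": [[-0.2, 7.77, 0.18], [-0.2, 7.77, 0.18], [-0.2, 7.77, 0.18]]}
```

```bash
python3 -m creep '{"offset": [[-0.045, 0.009, -0.0132], [-0.0426, 0.0094, -0.019], [-0.0396, 0.0096, -0.0246],[0,0,0],[0,0,0]], "rotation": [[-0.2,7.8,0.2],[-0.2,7.8,0.2],[-0.2,7.8,0.2],[0,0,0],[0,0,0]]}'
python3 - <<'E'
from h import *
grab_frame("top");grab_frame("top")
p=camera_params("wrist");im=grab_frame("wrist");crop(im,160,0,360,165,4,"h1.png")
print([(proj(p,st(8,y,85))-[160,0])*4 for y in WY.values()],env.state()['ee_pos'],env.state()['ee_rot'],env.state()['qpos'])
np.savez("h1.npz",**p)
E
```

```text
time_s: 19.85
ee_pos: [478.6, -89.1, 200.0]
ee_rot: [180.0, -0.1, 6.4]
force: [-0.0, 0.0, -0.4]
gripper_width: 27.4
[array([[294.98633991, 370.41172205]]), array([[491.16202677, 370.28285416]]), array([[687.35527438, 370.15397473]])] [479.54547167 -88.79907074 198.85725154] [-1.79977039e+02 -3.23669421e-03  6.46588948e+00] [-1.18577013e+01  1.10850054e+01  1.01977511e+02  2.47954883e-02
  6.69416319e+01  7.16666962e+01]
```

View pics/h1.png

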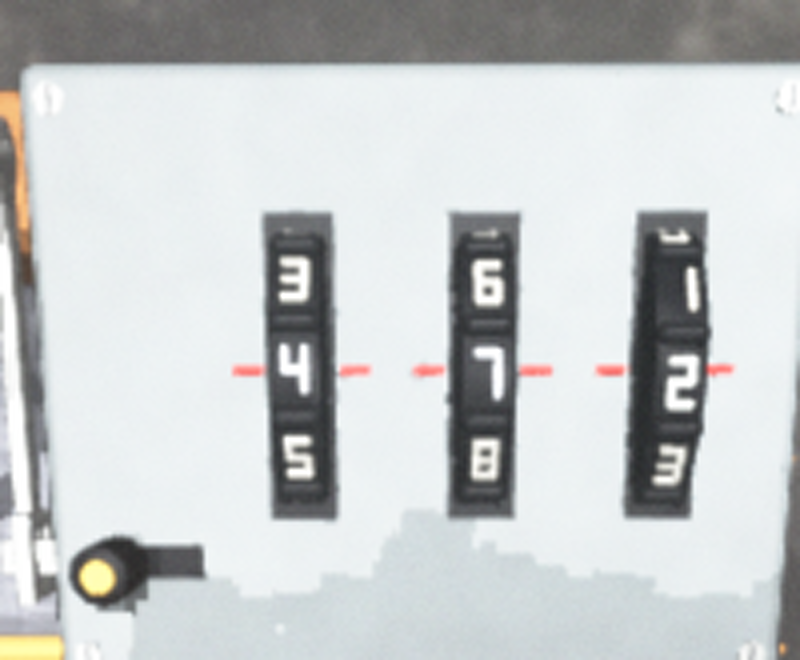

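Run:
```python
from h import *
p=dict(np.load("h1.npz")); z=lambda u:np.array(u)/4+[160,0]
print(wheelval(p,-106,[(4,z((295,369)))]),wheelval(p,-148,[(7,z((489,374)))]),wheelval(p,-190,[(2,z((683,382)))]))
print(cast(p,z((97,577)),89),st(-36,-62,89))
f=plan(st(-36,-62,125),Rdown(90)); f=plan(st(-36,-62,74),Rdown(90),n=2,frm=f)
```

```text
[np.float64(4.01)] [np.float64(6.96)] [np.float64(1.89)]
[509.56322819 -16.67049984  89.        ] [509.25001245 -17.07677075  89.        ]
{"offset": [[0.0042, -0.0075, 0.0082], [0.0054, -0.0067, 0.0082], [0.0065, -0.0057, 0.0082], [0.0074, -0.0044, 0.0082], [0.0081, -0.0031, 0.0082]], "rotation": [[-0.0, -0.0, -10.0], [-0.0, -0.0, -10.0], [-0.0, -0.0, -10.0], [-0.0, -0.0, -10.0], [-0.0, -0.0, -10.0]]}
{"offset": [[0.0085, -0.0016, 0.0082], [0.0086, -0.0002, 0.0082], [0.0085, 0.0013, 0.0082], [0.0082, 0.0028, 0.0082]], "rotation": [[-0.0, -0.0, -10.0], [-0.0, -0.0, -10.0], [-0.0, -0.0, -10.0], [-0.0, -0.0, -10.0]]}
{"offset": [[0.0, -0.0, 0.0255], [0.0, -0.0, 0.0255]], "rotation": [[0.0, 0.0, 0.0], [0.0, 0.0, 0.0]]}
```

```bash
python3 -m creep '{"offset": [[0.0042, -0.0075, 0.0082], [0.0054, -0.0067, 0.0082], [0.0065, -0.0057, 0.0082], [0.0074, -0.0044, 0.0082], [0.0081, -0.0031, 0.0082]], "rotation": [[0,0,-10],[0,0,-10],[0,0,-10],[0,0,-10],[0,0,-10]]}'
python3 -m creep '{"offset": [[0.0085, -0.0016, 0.0082], [0.0086, -0.0002, 0.0082], [0.0085, 0.0013, 0.0082], [0.0082, 0.0028, 0.0082],[0,0,0]], "rotation": [[0,0,-10],[0,0,-10],[0,0,-10],[0,0,-10],[0,0,0]]}'
python3 - <<'E'
from h import *
grab_frame("top");grab_frame("top")
p=camera_params("wrist");im=grab_frame("wrist");cv2.imwrite("pics/i1.png",im[:,:,::-1])
f=plan(st(-36,-62,74),Rdown(90),n=2)
E
```

```text
time_s: 20.62
ee_pos: [496.3, -48.6, 157.5]
ee_rot: [-180.0, 0.0, 56.8]
force: [-0.4, 0.0, 0.8]
gripper_width: 27.0
time_s: 21.25
ee_pos: [508.9, -16.7, 124.7]
ee_rot: [-179.9, -0.0, 96.4]
force: [0.2, -0.7, -0.2]
gripper_width: 27.6
{"offset": [[0.0002, 0.0001, 0.0261], [0.0002, 0.0001, 0.0261]], "rotation": [[0.05, 0.01, -0.09], [0.05, 0.01, -0.09]]}
```

View pics/i1.png

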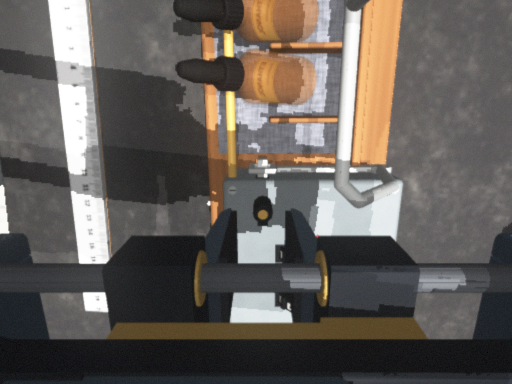

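```bash
python3 -m creep '{"offset": [[0,0,0.026],[0,0,0.026],[0,0,0],[0,0,0]], "rotation": [[0,0,0],[0,0,0],[0,0,0],[0,0,0]]}'
python3 -m creep '{"offset": [[0,0,0],[0,0,0],[0,0,0]], "rotation": [[0,0,0],[0,0,0],[0,0,0]]}' 1 30
python3 -m creep '{"offset": [[-0.006,0,0],[-0.006,0,0],[-0.006,0,0],[0,0,0]], "rotation": [[0,0,0],[0,0,0],[0,0,0],[0,0,0]]}'
python3 - <<'E'
from h import *
print(st(-36,-62,74),st(-36,-78,74))
E
```

```text
time_s: 21.9
ee_pos: [509.6, -17.7, 75.5]
ee_rot: [179.8, 0.0, 96.4]
force: [-0.4, 0.3, 0.2]
gripper_width: 27.4
time_s: 22.28
ee_pos: [509.7, -17.5, 75.6]
ee_rot: [179.7, 0.1, 96.4]
force: [0.8, -0.0, 4.8]
gripper_width: 12.8
time_s: 22.78
ee_pos: [511.4, -34.1, 75.5]
ee_rot: [179.7, -0.1, 96.3]
force: [-0.2, 5.5, 6.1]
gripper_width: 12.8
[509.25001245 -17.07677075  74.        ] [511.06126387 -32.97392044  74.        ]
```

```bash
python3 -m creep '{"offset": [[-0.002,0,0],[0,0,0]], "rotation": [[0,0,0],[0,0,0]]}'
python3 -m creep '{"offset": [[0,0,0],[0,0,0]], "rotation": [[0,0,0],[0,0,0]]}' 0.7
python3 -m creep '{"offset": [[0,0,-0.03],[0,0,-0.03],[0,0,-0.04],[0.01,0,0],[0,0,0]], "rotation": [[0,0,0],[0,0,0],[0,0,0],[0,0,0],[0,0,0]]}'
python3 - <<'E'
from h import *
grab_frame("top")
p=camera_params("wrist");im=grab_frame("wrist");cv2.imwrite("pics/i2.png",im[:,:,::-1])
print(proj(p,st(-36,-62,89)),proj(p,st(-36,-78,89)))
im=grab_frame("scene");crop(im,120,140,320,265,4,"i2s.png")
print(env.state()['ee_pos'], st(5,92,172))
E
```

```text
time_s: 23.02
ee_pos: [511.4, -34.2, 75.6]
ee_rot: [179.7, -0.3, 96.2]
force: [-0.7, 12.9, 8.0]
gripper_width: 12.5
time_s: 23.28
ee_pos: [510.8, -37.6, 74.5]
ee_rot: [179.9, 0.1, 96.4]
force: [-0.1, 0.4, -0.2]
gripper_width: 26.6
time_s: 23.9
ee_pos: [508.9, -27.1, 173.9]
ee_rot: [179.9, 0.0, 96.5]
force: [-0.6, -1.0, 0.6]
gripper_width: 27.2
[[263.16568249 183.78580136]] [[263.1366952  202.11067837]]
[508.80523665 -27.45329668 173.26545503] [532.55316361 140.57462679 172.        ]
```

View pics/i2.png

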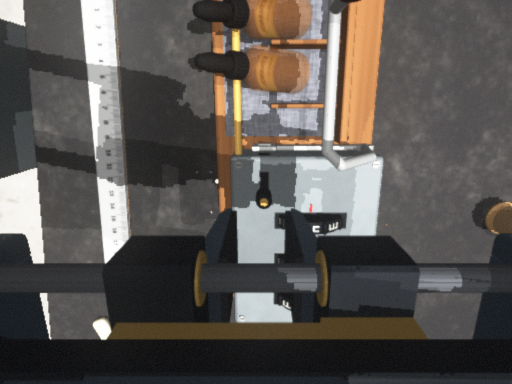

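Run:
```python
from h import *
f=plan(st(5,-30,235),Rdown(90));f=plan(st(5,92,225),Rdown(90),frm=f);f=plan(st(5,92,164),Rdown(90),frm=f)
```

```text
{"offset": [[0.0211, 0.0213, -0.0309], [0.0211, 0.0213, -0.0309]], "rotation": [[-0.0, 0.01, -0.03], [-0.0, 0.01, -0.03]]}
{"offset": [[0.0407, -0.0, 0.0033], [0.0407, -0.0, 0.0033], [0.0407, -0.0, 0.0033]], "rotation": [[0.0, 0.0, 0.0], [0.0, 0.0, 0.0], [0.0, 0.0, 0.0]]}
{"offset": [[0.0, -0.0, 0.0305], [0.0, -0.0, 0.0305]], "rotation": [[0.0, 0.0, 0.0], [0.0, 0.0, 0.0]]}
```

```bash
python3 -m creep '{"offset": [[0.021,0.021,-0.031],[0.021,0.021,-0.031],[0.02,0,0],[0,0,0],[0,0,0]], "rotation": [[0,0,0],[0,0,0],[0,0,0],[0,0,0],[0,0,0]]}' 0.5
python3 - <<'E'
from h import *
grab_frame("top");grab_frame("top")
p=camera_params("wrist");im=grab_frame("wrist");cv2.imwrite("pics/i3.png",im[:,:,::-1])
print([proj(p,st(5,y,178)) for y in(51,92,133)])
np.savez("i3.npz",**p)
f=plan(st(5,92,225),Rdown(90));f=plan(st(5,92,164),Rdown(90),frm=f)
E
```

```text
time_s: 24.68
ee_pos: [542.9, 38.4, 235.1]
ee_rot: [-180.0, 0.1, 96.4]
force: [-0.5, 0.1, 0.8]
gripper_width: 45.7
[array([[262.03819051, 122.45306387]]), array([[261.99645686,  59.9539717 ]]), array([[261.95004278,  -9.55439543]])]
{"offset": [[0.0515, 0.0001, 0.0054], [0.0515, 0.0002, 0.0055]], "rotation": [[0.03, 0.02, -0.06], [0.03, 0.02, -0.06]]}
{"offset": [[0.0, -0.0, 0.0305], [0.0, -0.0, 0.0305]], "rotation": [[0.0, 0.0, 0.0], [0.0, 0.0, 0.0]]}
```

View pics/i3.png

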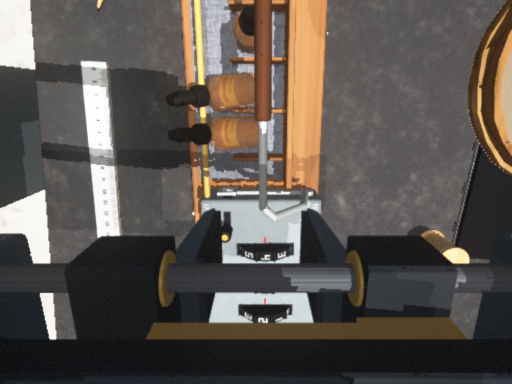

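```bash
python3 -m creep '{"offset": [[0.0515,0,0.0055],[0.0515,0,0.0055],[0,0,0.02],[0,0,0.02],[0,0,0.023]], "rotation": [[0,0,0],[0,0,0],[0,0,0],[0,0,0],[0,0,0]]}' 0.5
python3 -m creep '{"offset": [[0,0,0],[0,0,0]], "rotation": [[0,0,0],[0,0,0]]}'
python3 -m creep '{"offset": [[0,0,0],[0,0,0],[0,0,0],[0,0,0]], "rotation": [[0,0,0],[0,0,0],[0,0,0],[0,0,0]]}' 1 10
python3 - <<'E'
import numpy as np
from h import *
print(st(5,92,162))
a=np.radians(np.linspace(-23.14,41.8,11)); x=127*np.sin(a);z=127*np.cos(a)
print(np.c_[np.diff(x),-np.diff(z)].round(1).tolist())
E
```

```text
time_s: 25.45
ee_pos: [533.0, 140.9, 162.0]
ee_rot: [179.8, 0.0, 96.4]
force: [0.5, -0.3, -1.1]
gripper_width: 45.4
time_s: 25.7
ee_pos: [533.5, 141.1, 163.4]
ee_rot: [179.8, 0.0, 96.4]
force: [-0.6, -0.2, 0.2]
gripper_width: 45.5
time_s: 26.2
ee_pos: [533.3, 141.3, 162.9]
ee_rot: [179.8, 0.0, 96.4]
force: [0.4, 0.0, 0.7]
gripper_width: 11.5
[532.55316361 140.57462679 162.        ]
[[13.5, -4.9], [14.0, -3.3], [14.3, -1.7], [14.4, -0.1], [14.3, 1.5], [14.0, 3.1], [13.6, 4.7], [13.0, 6.2], [12.2, 7.6], [11.3, 9.0]]
```

```bash
python3 -m creep '{"offset": [[0,0.0135,-0.0049],[0,0.014,-0.0033],[0,0.0143,-0.0017],[0,0.0144,-0.0001],[0,0.0143,0.0015]], "rotation": [[0,0,0],[0,0,0],[0,0,0],[0,0,0],[0,0,0]]}'
python3 -m creep '{"offset": [[0,0.014,0.0031],[0,0.0136,0.0047],[0,0.013,0.0062],[0,0.0122,0.0076],[0,0.0113,0.009]], "rotation": [[0,0,0],[0,0,0],[0,0,0],[0,0,0],[0,0,0]]}'
python3 -m creep '{"offset": [[0,0,0],[0,0,0]], "rotation": [[0,0,0],[0,0,0]]}'
python3 - <<'E'
from h import *
print(st(55+127*np.sin(np.radians(41.6)),92,55-10+127*np.cos(np.radians(41.6))),st(5,92,162))
im=grab_frame("scene");crop(im,120,100,320,265,4,"j1.png")
E
```

```text
time_s: 26.82
ee_pos: [604.3, 149.3, 171.2]
ee_rot: [179.8, 0.0, 96.4]
force: [-1.8, -0.4, 0.7]
gripper_width: 11.2
time_s: 27.45
ee_pos: [667.2, 156.3, 140.2]
ee_rot: [179.9, 0.0, 96.4]
force: [-19.8, -2.7, 16.6]
gripper_width: 11.5
time_s: 27.7
ee_pos: [666.4, 156.2, 139.7]
ee_rot: [179.9, 0.0, 96.4]
force: [-1.5, -0.2, -3.9]
gripper_width: 11.8
[666.00837309 155.77992726 139.97035749] [532.55316361 140.57462679 162.        ]
```

View pics/j1.png

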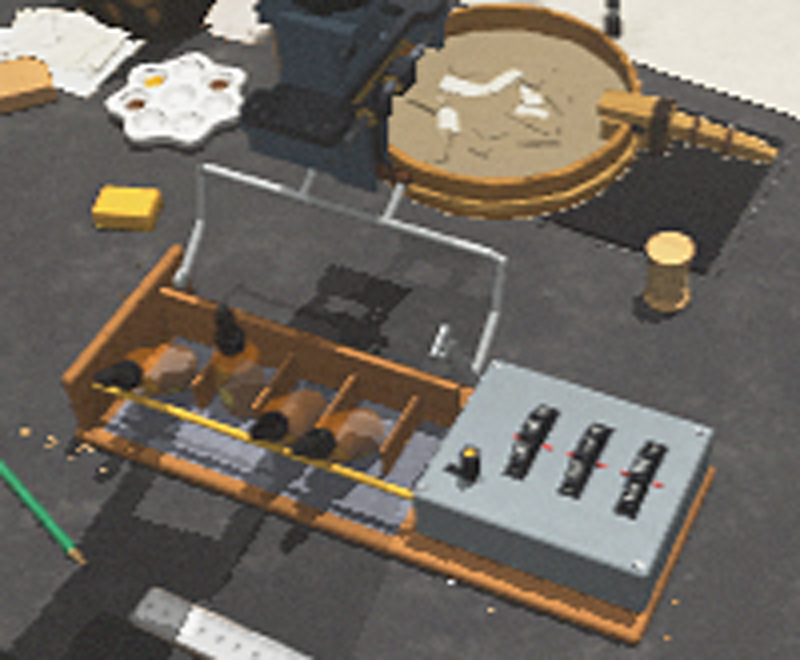

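```bash
python3 -m creep '{"offset": [[0,0,0],[0,0,0]], "rotation": [[0,0,0],[0,0,0]]}' 0.6
python3 -m creep '{"offset": [[0,0,-0.03],[0,0,-0.05],[0,0,-0.03],[0,0,0]], "rotation": [[0,0,0],[0,0,0],[0,0,0],[0,0,0]]}'
python3 - <<'E'
from h import *
f=plan(st(-130,107,230),Rdown(0))
E
```

```text
time_s: 28.0
ee_pos: [667.4, 156.6, 141.9]
ee_rot: [179.7, 0.0, 96.4]
force: [0.3, 0.3, 0.3]
gripper_width: 28.6
time_s: 28.5
ee_pos: [668.0, 156.8, 254.8]
ee_rot: [179.4, -0.0, 96.4]
force: [-0.5, -0.8, -0.3]
gripper_width: 36.3
{"offset": [[0.0015, -0.0302, 0.0024], [-0.0037, -0.03, 0.0025], [-0.0089, -0.0289, 0.0025], [-0.0137, -0.0269, 0.0025], [-0.0182, -0.0241, 0.0026]], "rotation": [[0.05, -0.06, 9.99], [0.05, -0.06, 9.99], [0.05, -0.06, 9.99], [0.05, -0.06, 9.99], [0.05, -0.06, 9.99]]}
{"offset": [[-0.0221, -0.0206, 0.0026], [-0.0253, -0.0164, 0.0027], [-0.0278, -0.0118, 0.0027], [-0.0294, -0.0068, 0.0027]], "rotation": [[0.05, -0.06, 9.99], [0.05, -0.06, 9.99], [0.05, -0.06, 9.99], [0.05, -0.06, 9.99]]}
```

```bash
python3 -m creep '{"offset": [[0.0015, -0.0302, 0.0024], [-0.0037, -0.03, 0.0025], [-0.0089, -0.0289, 0.0025], [-0.0137, -0.0269, 0.0025], [-0.0182, -0.0241, 0.0026]], "rotation": [[0,0,10],[0,0,10],[0,0,10],[0,0,10],[0,0,10]]}'
python3 -m creep '{"offset": [[-0.0221, -0.0206, 0.0026], [-0.0253, -0.0164, 0.0027], [-0.0278, -0.0118, 0.0027], [-0.0294, -0.0068, 0.0027],[0,0,0]], "rotation": [[0,0,10],[0,0,10],[0,0,10],[0,0,10],[0.4,-0.4,0]]}'
python3 - <<'E'
from h import *
grab_frame("top");im=grab_frame("scene");crop(im,120,100,320,265,4,"k1s.png")
im=grab_frame("top");crop(im,120,120,320,260,4,"k1t.png")
p=camera_params("wrist");im=grab_frame("wrist");cv2.imwrite("pics/k1.png",im[:,:,::-1])
print(env.state()['ee_pos'],env.state()['ee_rot'])
np.savez("k1.npz",**p)
E
```

```text
time_s: 29.12
ee_pos: [514.0, 146.9, 236.4]
ee_rot: [179.9, -0.0, 46.1]
force: [-0.2, -0.4, 0.3]
gripper_width: 36.6
time_s: 29.75
ee_pos: [392.7, 139.6, 225.9]
ee_rot: [-179.6, 0.4, 6.5]
force: [0.1, 0.6, 0.6]
gripper_width: 36.8
[396.21512836 140.00112721 226.72833356] [-179.63221416    0.22289247    6.46819367]
```

View pics/k1.png

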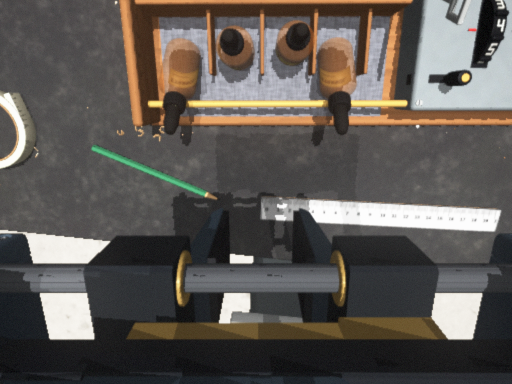

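View pics/k1s.png

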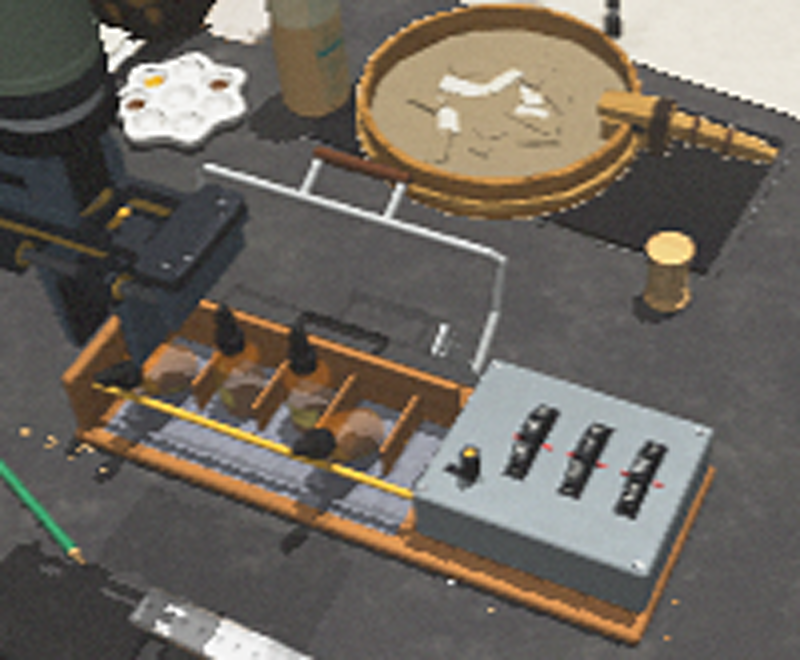

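```bash
python3 - <<'E'
from h import *
p=dict(np.load("k1.npz"));sc=camera_params("scene")
def axis(th):  # th tilt from vertical; bottle lower line touches rod
    t=np.radians(th); u=np.array([-np.sin(t),np.cos(t)]); n=np.array([np.cos(t),np.sin(t)])
    q=np.array([-60,48])+3.5*n  # contact
    s=(q[1]-12)/u[1]; foot=q-s*u
    b=foot+18.5*n; return b,u,s
for th in(38,42,45,48,52):
    b,u,s=axis(th); print(th,b.round(1),round(s,1))
    for y in(188,26):
        for a in(78,108):
            X=st(b[0]+a*u[0],y,b[1]+a*u[1]); print('   ',y,a,X.round(0),proj(p,X).round(1)[0],((proj(sc,X)[0]-[120,100])*4).round(0))
E
python3 - <<'E'
import cv2
im=cv2.imread("pics/k1.png");cv2.imwrite("pics/k1z.png",cv2.resize(im[20:150,130:370],None,fx=3.3,fy=3.3,interpolation=2))
E
```

```text
38 [-12.9  23.4] 48.4
    188 78 [456. 229.  85.] [177.2 105.5] [126. 369.]
    188 108 [438. 226. 108.] [171.9 127.6] [104. 365.]
    26 78 [475.  68.  85.] [347.9 105.5] [319. 437.]
    26 108 [456.  65. 108.] [353.1 127.6] [302. 435.]
42 [-9.1 24.4] 51.6
    188 78 [456. 228.  82.] [177.9 105.9] [126. 371.]
    188 108 [436. 226. 105.] [173.2 129.4] [104. 371.]
    26 78 [474.  67.  82.] [347.2 106. ] [320. 439.]
    26 108 [454.  65. 105.] [351.8 129.5] [301. 441.]
45 [-6.  25.1] 54.4
    188 78 [456. 228.  80.] [178.5 105.7] [127. 373.]
    188 108 [435. 226. 101.] [174.3 130.1] [104. 375.]
    26 78 [474.  68.  80.] [346.6 105.7] [320. 441.]
    26 108 [453.  65. 101.] [350.8 130.2] [301. 445.]
48 [-2.4 25.7] 57.7
    188 78 [457. 229.  78.] [179.  104.8] [128. 374.]
    188 108 [435. 226.  98.] [175.3 130.1] [105. 378.]
    26 78 [475.  68.  78.] [346.1 104.8] [321. 442.]
    26 108 [453.  65.  98.] [349.7 130.2] [302. 448.]
52 [ 3.2 26.6] 63.0
    188 78 [459. 229.  75.] [179.7 102.5] [131. 375.]
    188 108 [435. 226.  93.] [176.6 128.8] [107. 382.]
    26 78 [477.  68.  75.] [345.4 102.6] [323. 443.]
    26 108 [454.  65.  93.] [348.4 128.9] [303. 452.]
```

View pics/k1z.png

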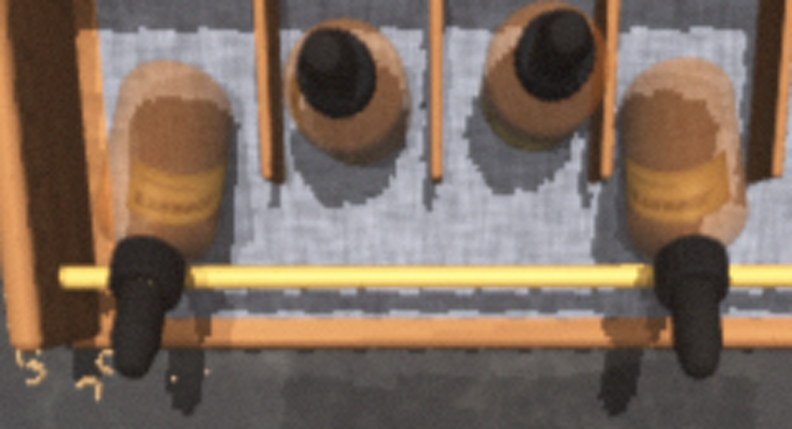

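```bash
cat >> h.py <<'E'
def inst(W):
    return Ro.from_euler('z',-YAW,degrees=True).apply(np.asarray(W)-O)
E
python3 - <<'E'
from h import *
p=dict(np.load("k1.npz"));sc=camera_params("scene")
for uv,z in(((171.8,132),97),((174.8,101),78),((342.1,132),97),((339.7,101.8),78)): print(inst(cast(p,uv,z)).round(1))
# two-view triangulation of right cap tip centre and upright ones
a=(342.1,132);b=(np.array([300,449])/4+[120,100])
P1=p["mtx"]@np.c_[p["R"],p["t"]];P2=sc["mtx"]@np.c_[sc["R"],sc["t"]]
X=cv2.triangulatePoints(P1,P2,np.array(a,float).reshape(2,1),np.array(b,float).reshape(2,1));X=(X[:3]/X[3]).ravel();print("tri",inst(X))
# standing caps tops at z 120
print(inst(cast(p,np.array([325,55])/3.3+[130,20],120)),inst(cast(p,np.array([565,40])/3.3+[130,20],120)))
E
```

```text
[-84.5 191.7  97. ]
[-56.8 191.8  78. ]
[-84.4  32.7  97. ]
[-57.6  32.4  78. ]
tri [-82.83747796  30.03467069  93.77474881]
[ -6.88665518 134.05717903 120.        ] [ -3.65677431  76.30047746 120.        ]
```

```bash
cat >> h.py <<'E'
def bt(y,th,a,base=(0.3,26.2),tool=None):
    """TCP for grasp at axial a on bottle of lean th (toward robot) in stall at y"""
    t=np.radians(th); return st(base[0]-a*np.sin(t),y,base[1]+a*np.cos(t)), Rdown(0,th if tool is None else tool)
E
python3 - <<'E'
from h import *
f=plan(*bt(32.3,50,150,tool=45)); f=plan(*bt(32.3,50,83,tool=45),frm=f)
E
```

```text
{"offset": [[0.0033, 0.015, 0.0207], [-0.0, 0.015, 0.021], [-0.0033, 0.015, 0.0207], [-0.0066, 0.015, 0.02], [-0.0096, 0.0149, 0.0187]], "rotation": [[-0.07, 9.04, -0.04], [-0.07, 9.04, -0.04], [-0.07, 9.04, -0.04], [-0.07, 9.04, -0.04], [-0.07, 9.04, -0.04]]}
{"offset": [[0.0029, -0.0, 0.0334], [0.0029, -0.0, 0.0334]], "rotation": [[0.0, 0.0, 0.0], [0.0, 0.0, 0.0]]}
```

```bash
python3 -m creep '{"offset": [[0.0033, 0.015, 0.0207], [0, 0.015, 0.021], [-0.0033, 0.015, 0.0207], [-0.0066, 0.015, 0.02], [-0.0096, 0.015, 0.0187]], "rotation": [[-0.1,9,0],[-0.1,9,0],[-0.1,9,0],[0,9,0],[0,9,0]]}' 0.6
python3 -m creep '{"offset": [[0,0,0],[0,0,0]], "rotation": [[0,0,0],[0,0,0]]}'
python3 - <<'E'
from h import *
grab_frame("top")
f=plan(*bt(32.3,50,83,tool=45)); print(inst(env.state()['ee_pos']),env.state()['qpos'].round(0))
p=camera_params("wrist");im=grab_frame("wrist");cv2.imwrite("pics/l1.png",im[:,:,::-1])
E
```

```text
time_s: 30.58
ee_pos: [416.6, 66.6, 149.1]
ee_rot: [178.6, -38.2, 6.2]
force: [1.0, -1.4, -0.4]
gripper_width: 36.5
time_s: 30.82
ee_pos: [421.0, 67.9, 153.3]
ee_rot: [178.7, -38.5, 6.1]
force: [0.2, 0.4, -0.3]
gripper_width: 36.6
{"offset": [[-0.0031, -0.0011, 0.0447], [-0.0056, -0.0005, 0.0444]], "rotation": [[0.8, 3.23, -0.11], [0.8, 3.23, -0.11]]}
[-114.03715147   32.57092845  153.32769494] [ 11.  -6. 141. -35.   8. 128.]
```

View pics/l1.png

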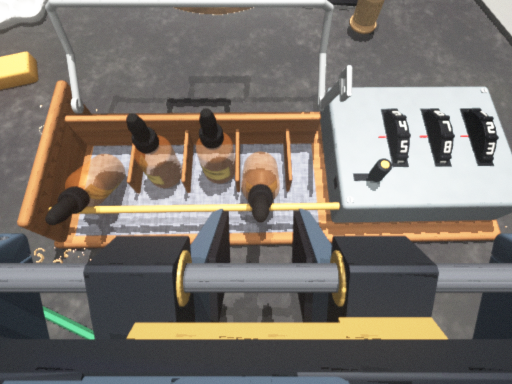

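Run:
```python
from h import *
P,R=bt(32.3,50,87,tool=30)
zt=R.apply([0,0,1]); f=plan(P-60*zt,R); f=plan(P,R,frm=f); print(inst(P))
```

```text
{"offset": [[0.0021, -0.0004, 0.0261]], "rotation": [[1.56, -8.52, -0.42]]}
{"offset": [[-0.0, -0.0, 0.03], [-0.0, -0.0, 0.03]], "rotation": [[0.0, 0.0, 0.0], [0.0, 0.0, 0.0]]}
[-66.34586655  32.3         82.12252204]
```

```bash
python3 -m creep '{"offset": [[0.001,0,0.013],[0.001,0,0.013],[0,0,0],[0,0,0]], "rotation": [[0.8,-4.3,-0.2],[0.8,-4.3,-0.2],[0,0,0],[0,0,0]]}' 0.6
python3 - <<'E'
from h import *
P,R=bt(32.3,50,87,tool=30)
f=plan(P,R); print(inst(P),inst(env.state()['ee_pos']),env.state()['qpos'].round(0))
grab_frame("top")
p=camera_params("wrist");im=grab_frame("wrist");cv2.imwrite("pics/l2.png",im[:,:,::-1])
E
```

```text
time_s: 31.42
ee_pos: [433.3, 66.4, 135.8]
ee_rot: [179.4, -31.3, 6.4]
force: [-0.5, -0.0, -0.2]
gripper_width: 36.6
{"offset": [[0.0013, -0.0018, 0.0322], [0.0016, -0.0016, 0.0322]], "rotation": [[0.34, -0.66, -0.06], [0.34, -0.66, -0.06]]}
[-66.34586655  32.3         82.12252204] [-101.9941922    29.53381375  135.8029795 ] [  9.  -2. 136.  -7.  15.  99.]
```

View pics/l2.png

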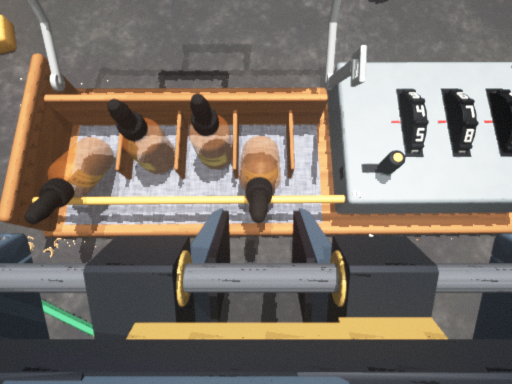

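```bash
python3 -m creep '{"offset": [[0.001,-0.0015,0.0215],[0.001,-0.001,0.0215],[0.001,0,0.0215],[0,0,0],[0,0,0]], "rotation": [[0.3,-0.6,0],[0.3,-0.6,0],[0,0,0],[0,0,0],[0,0,0]]}' 0.6
python3 - <<'E'
from h import *
print(inst(env.state()['ee_pos']),env.state()['qpos'].round(0))
grab_frame("top")
p=camera_params("wrist");im=grab_frame("wrist");cv2.imwrite("pics/l3.png",im[:,:,::-1])
im=grab_frame("scene");crop(im,120,100,320,265,4,"l3s.png")
E
```

```text
time_s: 32.15
ee_pos: [468.4, 72.6, 82.5]
ee_rot: [-180.0, -30.1, 6.4]
force: [0.8, 0.7, 0.3]
gripper_width: 36.8
[-66.46750697  31.71796904  82.52659862] [  8.   8. 136.  -8.   6. 100.]
```

View pics/l3.png

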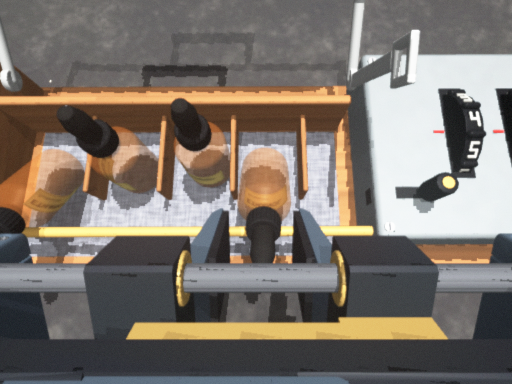

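View pics/l3s.png

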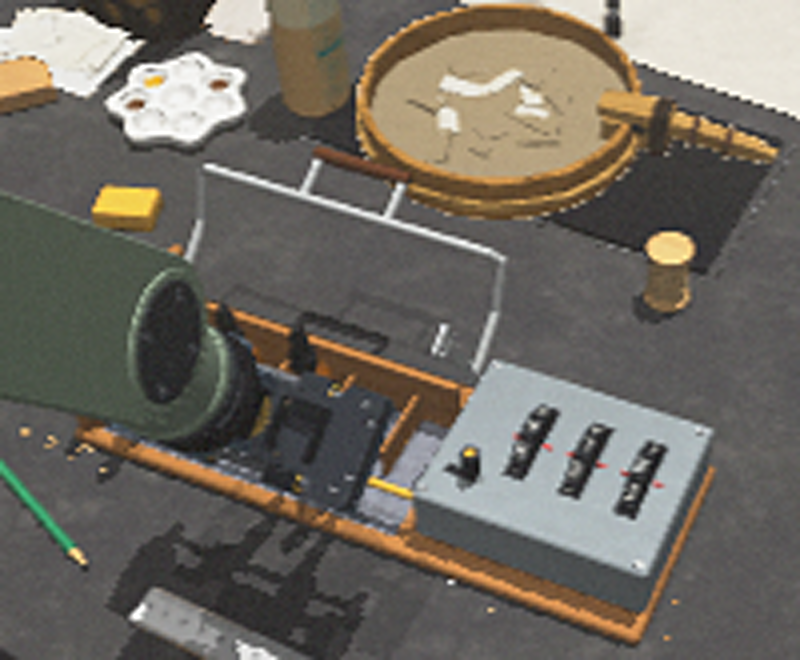

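```bash
cat >> h.py <<'E'
def arc(foot,y,total,n,lift=2):
    s=env.state(); p=inst(s['ee_pos']); R=Ro.from_euler('xyz',s['ee_rot'],degrees=True)
    off=[];Rc=R;pc=p.copy()
    r0=np.array([p[0]-foot[0],p[2]-foot[1]])
    for i in range(1,n+1):
        a=np.radians(total*i/n); r=np.array([r0[0]*np.cos(a)+r0[1]*np.sin(a),-r0[0]*np.sin(a)+r0[1]*np.cos(a)])
        q=np.array([foot[0]+r[0],y if i==n else p[1]+(y-p[1])*i/n,foot[1]+r[1]+lift*i/n])
        dw=Ro.from_euler('z',YAW,degrees=True).apply(q-pc); off.append((Rc.inv().apply(dw)/1000).round(4).tolist())
        Rc=Rc*Ro.from_rotvec([0,-total/n,0],degrees=True); pc=q
    print(json.dumps(off),"rot y",-total/n,"end",pc.round(1))
E
python3 -m creep '{"offset": [[0,0,0],[0,0,0],[0,0,0],[0,0,0]], "rotation": [[0,0,0],[0,0,0],[0,0,0],[0,0,0]]}' 1 15
python3 - <<'E'
from h import *
arc((-11.6,12),28,46,5)
E
```

```text
time_s: 32.8
ee_pos: [468.9, 72.5, 82.2]
ee_rot: [-180.0, -30.1, 6.3]
force: [-0.3, -0.8, 0.7]
gripper_width: 13.0
[[0.0144, 0.0007, -0.0011], [0.0144, 0.0007, -0.0011], [0.0143, 0.0007, -0.0011], [0.0142, 0.0007, -0.0011], [0.0142, 0.0007, -0.0011]] rot y -9.2 end [  1.1  28.  101.8]
```

```bash
python3 -m creep '{"offset": [[0.0144,0.0007,-0.0011],[0.0144,0.0007,-0.0011],[0.0144,0.0007,-0.0011],[0.0143,0.0007,-0.0011],[0.0142,0.0007,-0.0011]], "rotation": [[0,-9.2,0],[0,-9.2,0],[0,-9.2,0],[0,-9.2,0],[0,-9.2,0]]}'
python3 -m creep '{"offset": [[0,0,0],[0,0,0]], "rotation": [[0,0,0],[0,0,0]]}'
python3 - <<'E'
from h import *
print(inst(env.state()['ee_pos']))
p=camera_params("wrist");im=grab_frame("wrist");cv2.imwrite("pics/m1.png",im[:,:,::-1])
im=grab_frame("scene");crop(im,120,100,320,265,4,"m1s.png")
E
```

```text
time_s: 33.42
ee_pos: [536.4, 75.7, 101.9]
ee_rot: [179.9, 15.4, 6.2]
force: [-0.1, 0.5, -0.5]
gripper_width: 13.1
time_s: 33.67
ee_pos: [534.5, 75.5, 100.6]
ee_rot: [179.9, 15.3, 6.2]
force: [-0.3, -0.6, 0.3]
gripper_width: 13.1
[ -0.46283966  27.16470644 100.60735045]
```

View pics/m1.png

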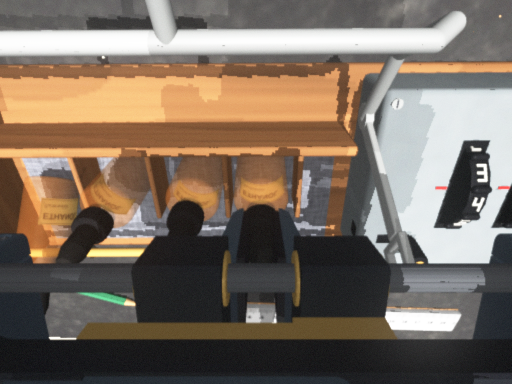

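View pics/m1s.png

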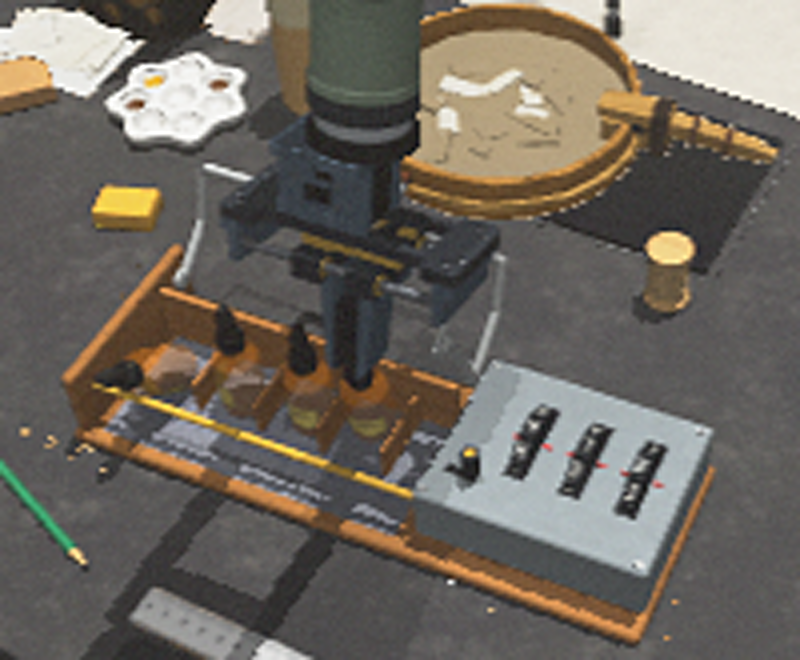

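```bash
python3 -m creep '{"offset": [[0,0,0.001],[0,0,0]], "rotation": [[0,0,0],[0,0,0]]}'
python3 -m creep '{"offset": [[0,0,0],[0,0,0],[0,0,0]], "rotation": [[0,0,0],[0,0,0],[0,0,0]]}' 0.65
python3 -m creep '{"offset": [[0,0,-0.02],[0,0,-0.03],[0,0,-0.05],[0,0,0]], "rotation": [[0,0,0],[0,0,0],[0,0,0],[0,0,0]]}'
python3 - <<'E'
from h import *
P,R=bt(191,50,87,tool=30);zt=R.apply([0,0,1]); Q=P-65*zt
f=plan(st(-60,110,210),Rdown(0,10)); f=plan(Q,R,frm=f);print(inst(P),inst(Q))
im=grab_frame("scene");crop(im,120,100,320,265,4,"m2s.png")
E
```

```text
time_s: 34.02
ee_pos: [534.7, 75.5, 101.1]
ee_rot: [179.9, 15.1, 6.2]
force: [0.6, -0.6, -1.2]
gripper_width: 13.3
time_s: 34.4
ee_pos: [535.3, 75.6, 100.4]
ee_rot: [179.9, 15.2, 6.2]
force: [0.5, 0.0, -0.2]
gripper_width: 31.9
time_s: 34.9
ee_pos: [564.1, 79.0, 200.3]
ee_rot: [179.9, 14.7, 6.2]
force: [-1.0, 0.1, 0.3]
gripper_width: 32.2
{"offset": [[-0.0298, -0.0275, 0.0044], [-0.0301, -0.0275, 0.0001], [-0.0297, -0.0276, -0.0042]], "rotation": [[0.03, 8.23, -0.08], [0.03, 8.23, -0.08], [0.03, 8.23, -0.08]]}
{"offset": [[-0.0253, -0.0405, 0.0319], [-0.0305, -0.0405, 0.027]], "rotation": [[0.0, 10.0, 0.0], [0.0, 10.0, 0.0]]}
[-66.34586655 191.          82.12252204] [-98.84586655 191.         138.41417329]
```

View pics/m2s.png

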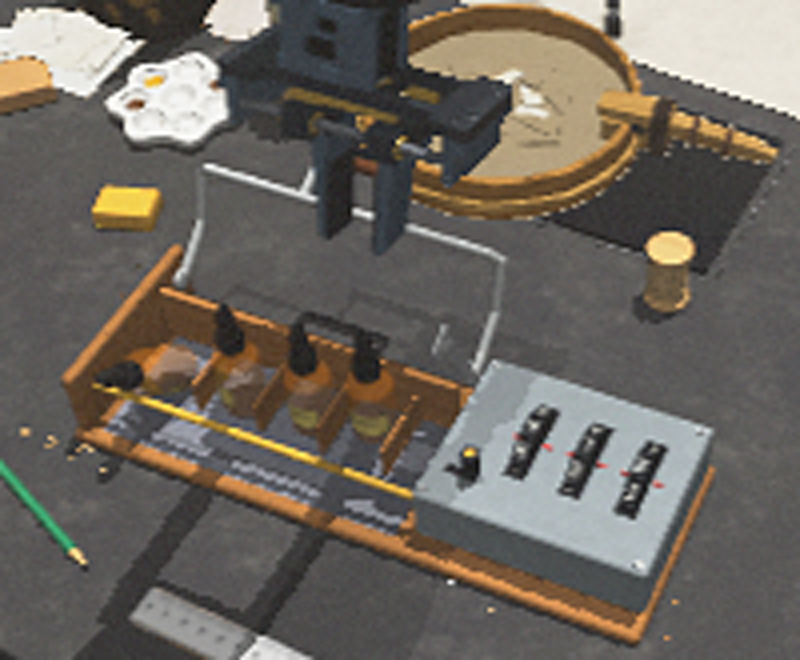

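```bash
python3 -m creep '{"offset": [[-0.03,-0.0275,0.0044],[-0.03,-0.0275,0],[-0.03,-0.0275,-0.0042],[-0.0253,-0.0405,0.032],[-0.0305,-0.0405,0.027]], "rotation": [[0,8.2,0],[0,8.2,0],[0,8.2,0],[0,10,0],[0,10,0]]}' 0.6
python3 -m creep '{"offset": [[0,0,0],[0,0,0]], "rotation": [[0,0,0],[0,0,0]]}'
python3 - <<'E'
from h import *
P,R=bt(191,50,87,tool=30)
f=plan(P,R); print(inst(P),inst(env.state()['ee_pos']),env.state()['qpos'].round(0))
grab_frame("top")
p=camera_params("wrist");im=grab_frame("wrist");cv2.imwrite("pics/n1.png",im[:,:,::-1])
E
```

```text
time_s: 35.58
ee_pos: [428.9, 197.0, 152.4]
ee_rot: [178.1, -24.0, 5.9]
force: [1.6, -0.6, 0.3]
gripper_width: 36.5
time_s: 35.83
ee_pos: [434.3, 198.1, 155.4]
ee_rot: [178.2, -24.1, 5.8]
force: [0.0, -0.2, -0.2]
gripper_width: 36.6
{"offset": [[-0.0061, -0.0166, 0.0369], [-0.0079, -0.016, 0.0368]], "rotation": [[1.06, 2.97, -0.24], [1.06, 2.97, -0.24]]}
[-66.34586655 191.          82.12252204] [-86.10318299 160.32169438 155.42086815] [ 31.   3. 123. -21.  34. 132.]
```

View pics/n1.png

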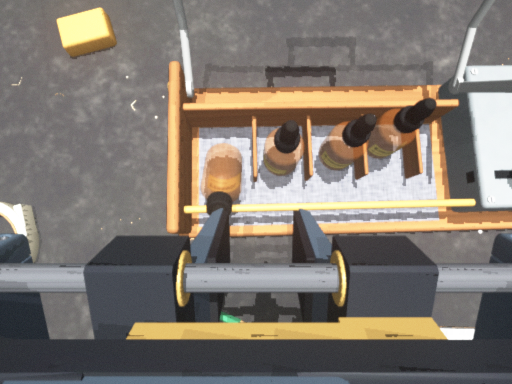

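Run:
```python
from h import *
P,R=bt(191,50,87,tool=30);zt=R.apply([0,0,1]); f=plan(P-65*zt,R,n=3)
```

```text
{"offset": [[-0.0067, -0.0104, 0.0031], [-0.0067, -0.0104, 0.003], [-0.0068, -0.0104, 0.0029]], "rotation": [[0.71, 1.96, -0.2], [0.71, 1.96, -0.2], [0.71, 1.96, -0.2]]}
```

```bash
python3 -m creep '{"offset": [[-0.0067,-0.0104,0.003],[-0.0067,-0.0104,0.003],[-0.0067,-0.0104,0.003],[0,0,0],[0,0,0]], "rotation": [[0.7,2,-0.2],[0.7,2,-0.2],[0.7,2,-0.2],[0,0,0],[0,0,0]]}'
python3 - <<'E'
from h import *
P,R=bt(191,50,87,tool=30)
grab_frame("top")
f=plan(P,R,n=3); print(inst(P),inst(env.state()['ee_pos']),env.state()['qpos'].round(0))
p=camera_params("wrist");im=grab_frame("wrist");cv2.imwrite("pics/n2.png",im[:,:,::-1])
E
```

```text
time_s: 36.55
ee_pos: [421.0, 222.8, 143.3]
ee_rot: [-179.7, -29.5, 6.7]
force: [0.2, -0.4, 0.5]
gripper_width: 36.4
{"offset": [[-0.0012, -0.0014, 0.0227], [-0.0013, -0.0014, 0.0227], [-0.0014, -0.0015, 0.0227]], "rotation": [[-0.14, 0.17, 0.06], [-0.14, 0.17, 0.06], [-0.14, 0.17, 0.06]]}
[-66.34586655 191.          82.12252204] [-96.58140694 186.40220742 143.22577186] [ 36.   3. 129. -33.  26. 146.]
```

View pics/n2.png

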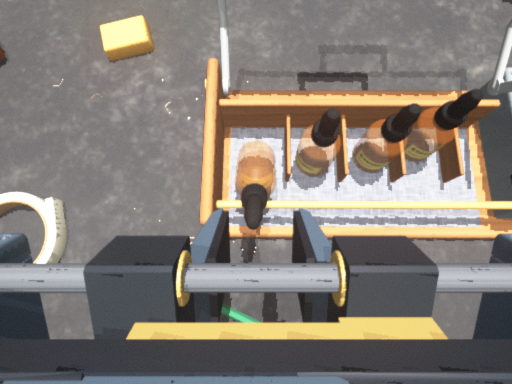

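```bash
R5='{"offset": [[0,0,0],[0,0,0],[0,0,0],[0,0,0],[0,0,0]], "rotation": [[0,0,-10],[0,0,-10],[0,0,-10],[0,0,-10],[0,0,-10]]}'; echo skip
python3 -m creep '{"offset": [[0,0,-0.01],[0,0,0],[0,0,0],[0,0,0],[0,0,0]], "rotation": [[0,0,-10],[0,0,-10],[0,0,-10],[0,0,-10],[0,0,-10]]}'
python3 -m creep '{"offset": [[0,0,0],[0,0,0],[0,0,0],[0,0,0],[0,0,0]], "rotation": [[0,0,-10],[0,0,-10],[0,0,-10],[0,0,-10],[0,0,-10]]}'
python3 -m creep '{"offset": [[0,0,0],[0,0,0],[0,0,0],[0,0,0],[0,0,0]], "rotation": [[0,0,-10],[0,0,-10],[0,0,-10],[0,0,-10],[0,0,-10]]}'
python3 -m creep '{"offset": [[0,0,0],[0,0,0],[0,0,0],[0,0,0],[0,0,0]], "rotation": [[0,0,-10],[0,0,-10],[0,0,-10],[0,0,0],[0,0,0]]}'
cat >> h.py <<'E'
def bt2(y,th,a,tool):
    P,_=bt(y,th,a); return P,Rdown(180,tool)
E
python3 - <<'E'
from h import *
P,R=bt2(191,50,87,30);zt=R.apply([0,0,1]); f=plan(P-50*zt,R);f=plan(P,R,n=3,frm=f)
print(inst(env.state()['ee_pos']),env.state()['qpos'].round(0))
p=camera_params("wrist");im=grab_frame("wrist");cv2.imwrite("pics/n3.png",im[:,:,::-1])
im=grab_frame("scene");crop(im,80,80,280,245,4,"n3s.png")
E
```

```text
skip
time_s: 37.28
ee_pos: [415.4, 222.3, 151.6]
ee_rot: [156.7, -18.5, 61.0]
force: [0.0, -0.8, 0.8]
gripper_width: 36.2
time_s: 37.9
ee_pos: [415.4, 222.3, 151.6]
ee_rot: [150.9, 4.8, 105.9]
force: [0.3, 0.0, 0.5]
gripper_width: 36.5
time_s: 38.52
ee_pos: [415.4, 222.3, 151.6]
ee_rot: [164.2, 25.2, 153.6]
force: [0.2, 0.1, 0.0]
gripper_width: 36.7
time_s: 39.15
ee_pos: [415.1, 222.3, 151.4]
ee_rot: [179.6, 29.4, -173.3]
force: [-0.9, -1.2, 0.1]
gripper_width: 36.6
{"offset": [[0.0031, 0.0043, 0.0281]], "rotation": [[0.43, -0.56, 0.13]]}
{"offset": [[0.0, 0.0, 0.0167], [0.0, 0.0, 0.0167], [0.0, 0.0, 0.0167]], "rotation": [[0.0, 0.0, 0.0], [0.0, 0.0, 0.0], [0.0, 0.0, 0.0]]}
[-102.40805056  186.46938015  151.41288918] [ 37.   2. 128. -32.  27. -35.]
```

View pics/n3.png

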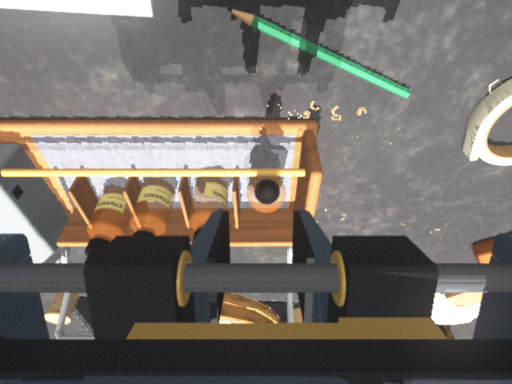

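```bash
python3 - <<'E'
from h import *
p=camera_params("wrist"); print(inst(cast(p,(267,190),92)))
for y in (189,191): print(proj(p,st(-82.4,y,95.6)))
E
python3 -m creep '{"offset": [[0.003,0.004,0.028],[0,0,0.0167],[0,0,0.0167],[0,0,0.0167],[0,0,0]], "rotation": [[0.4,-0.5,0.1],[0,0,0],[0,0,0],[0,0,0],[0,0,0]]}'
python3 - <<'E'
from h import *
grab_frame("top");print(inst(env.state()['ee_pos']),env.state()['ee_rot'],env.state()['qpos'].round(0))
p=camera_params("wrist");im=grab_frame("wrist");cv2.imwrite("pics/n4.png",im[:,:,::-1])
E
```

```text
[-81.3844168 192.7651596  92.       ]
[[262.108366   192.46839523]]
[[264.76986294 192.47199198]]
time_s: 39.88
ee_pos: [450.2, 230.3, 81.1]
ee_rot: [-179.9, 29.8, -173.3]
force: [1.2, -0.5, 0.2]
gripper_width: 36.4
[-66.5606539  190.59366548  81.74200516] [-179.90695324   29.88970976 -173.30773177] [ 35.  12. 131. -53.  17. -13.]
```

View pics/n4.png

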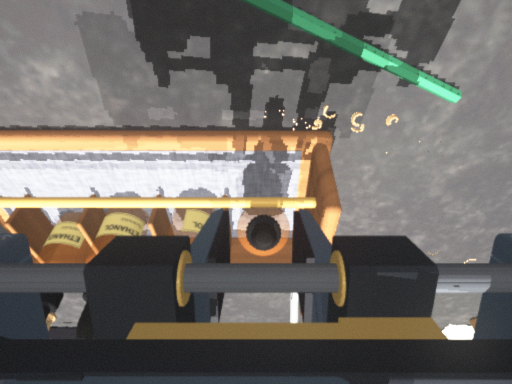

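```bash
sed -i 's/def arc(foot,y,total,n,lift=2):/def arc(foot,y,total,n,lift=2,sg=-1):/; s/Ro.from_rotvec(\[0,-total\/n,0\]/Ro.from_rotvec([0,sg*total\/n,0]/' h.py
python3 -m creep '{"offset": [[0,0,0],[0,0,0],[0,0,0],[0,0,0]], "rotation": [[0,0,0],[0,0,0],[0,0,0],[0,0,0]]}' 1 15
python3 - <<'E'
from h import *
arc((-11.6,12),188,46,10,sg=1)
E
```

```text
time_s: 40.48
ee_pos: [450.3, 230.7, 82.3]
ee_rot: [-179.9, 30.0, -173.3]
force: [-0.7, 0.2, 2.0]
gripper_width: 13.5
[[-0.0072, -0.0003, -0.0009], [-0.0072, -0.0003, -0.0009], [-0.0072, -0.0003, -0.0009], [-0.0072, -0.0003, -0.0009], [-0.0072, -0.0003, -0.0009], [-0.0071, -0.0003, -0.0009], [-0.0071, -0.0003, -0.0009], [-0.0071, -0.0003, -0.0009], [-0.0071, -0.0003, -0.0009], [-0.0071, -0.0003, -0.0009]] rot y -4.6 end [  0.9 188.  102.3]
```

```bash
python3 -m creep '{"offset": [[-0.0072,-0.0003,-0.0009],[-0.0072,-0.0003,-0.0009],[-0.0072,-0.0003,-0.0009],[-0.0072,-0.0003,-0.0009],[-0.0072,-0.0003,-0.0009]], "rotation": [[0,4.6,0],[0,4.6,0],[0,4.6,0],[0,4.6,0],[0,4.6,0]]}'
python3 -m creep '{"offset": [[-0.0071,-0.0003,-0.0009],[-0.0071,-0.0003,-0.0009],[-0.0071,-0.0003,-0.0009],[-0.0071,-0.0003,-0.0009],[-0.0071,-0.0003,-0.0009]], "rotation": [[0,4.6,0],[0,4.6,0],[0,4.6,0],[0,4.6,0],[0,4.6,0]]}'
python3 -m creep '{"offset": [[0,0,0],[0,0,0]], "rotation": [[0,0,0],[0,0,0]]}'
python3 - <<'E'
from h import *
print(inst(env.state()['ee_pos']))
p=camera_params("wrist");im=grab_frame("wrist");cv2.imwrite("pics/o1.png",im[:,:,::-1])
im=grab_frame("scene");crop(im,100,100,300,265,4,"o1s.png")
E
```

```text
time_s: 41.1
ee_pos: [480.9, 229.8, 98.2]
ee_rot: [-179.5, 8.8, -173.6]
force: [0.5, -0.1, -0.9]
gripper_width: 13.1
time_s: 41.72
ee_pos: [516.5, 232.3, 102.2]
ee_rot: [-179.5, -14.2, -173.8]
force: [-1.5, -1.3, -1.5]
gripper_width: 13.6
time_s: 41.98
ee_pos: [515.3, 232.1, 102.0]
ee_rot: [-179.4, -14.1, -173.8]
force: [-0.4, 0.0, -0.7]
gripper_width: 13.4
[ -1.77495482 184.88708407 102.04762997]
```

View pics/o1s.png

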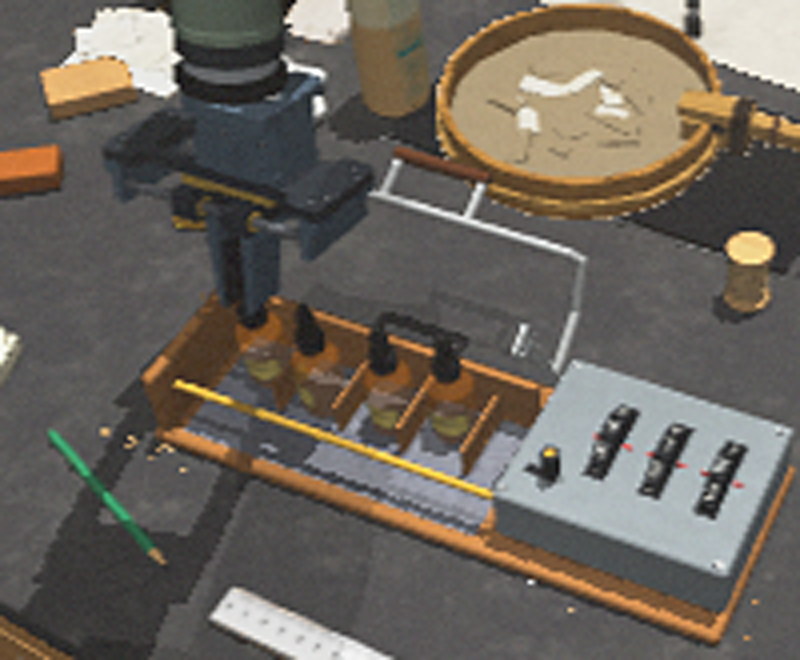

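```bash
python3 -m creep '{"offset": [[0,0,0.0015],[0,0,0]], "rotation": [[0,0,0],[0,0,0]]}'
python3 -m creep '{"offset": [[0,0,0],[0,0,0],[0,0,0]], "rotation": [[0,0,0],[0,0,0],[0,0,0]]}' 0.65
python3 -m creep '{"offset": [[0,0,-0.02],[0,0,-0.03],[0,0,-0.05],[0,0,-0.03],[0,0,0]], "rotation": [[0,0,0],[0,0,0],[0,0,0],[0,0,0],[0,0,0]]}'
python3 - <<'E'
from h import *
p=camera_params("wrist")
a=np.radians(41.6);hx,hz=55+127*np.sin(a),55+127*np.cos(a);print(hx,hz)
f=plan(st(hx,92,hz+80),Rdown(90)); 
im=grab_frame("scene");crop(im,100,100,300,265,4,"o2s.png")
im=grab_frame("top");crop(im,120,120,320,260,4,"o2t.png")
print(env.state()['ee_pos'],env.state()['qpos'].round())
E
```

```text
time_s: 42.32
ee_pos: [515.4, 232.3, 101.2]
ee_rot: [-179.5, -14.1, -173.8]
force: [0.1, 0.0, -0.8]
gripper_width: 13.0
time_s: 42.7
ee_pos: [515.9, 232.3, 101.0]
ee_rot: [-179.5, -14.1, -173.8]
force: [-0.4, 0.4, 1.3]
gripper_width: 31.7
time_s: 43.32
ee_pos: [548.6, 237.3, 229.2]
ee_rot: [-179.5, -13.8, -173.8]
force: [-0.0, 0.8, -0.4]
gripper_width: 32.0
139.31862900683467 149.97035749331354
{"offset": [[-0.0116, -0.0104, -0.0029], [-0.0133, -0.0082, -0.0028], [-0.0146, -0.0057, -0.0027], [-0.0154, -0.0031, -0.0025], [-0.0157, -0.0003, -0.0022]], "rotation": [[-1.24, -1.16, 9.92], [-1.24, -1.16, 9.92], [-1.24, -1.16, 9.92], [-1.24, -1.16, 9.92], [-1.24, -1.16, 9.92]]}
{"offset": [[-0.0156, 0.0024, -0.0018], [-0.015, 0.0051, -0.0014], [-0.0139, 0.0076, -0.001], [-0.0124, 0.0099, -0.0006]], "rotation": [[-1.24, -1.16, 9.92], [-1.24, -1.16, 9.92], [-1.24, -1.16, 9.92], [-1.24, -1.16, 9.92]]}
[546.59675063 236.69326865 226.13190563] [ 21.  27.  75.   3.  92. -76.]
```

View pics/o2s.png

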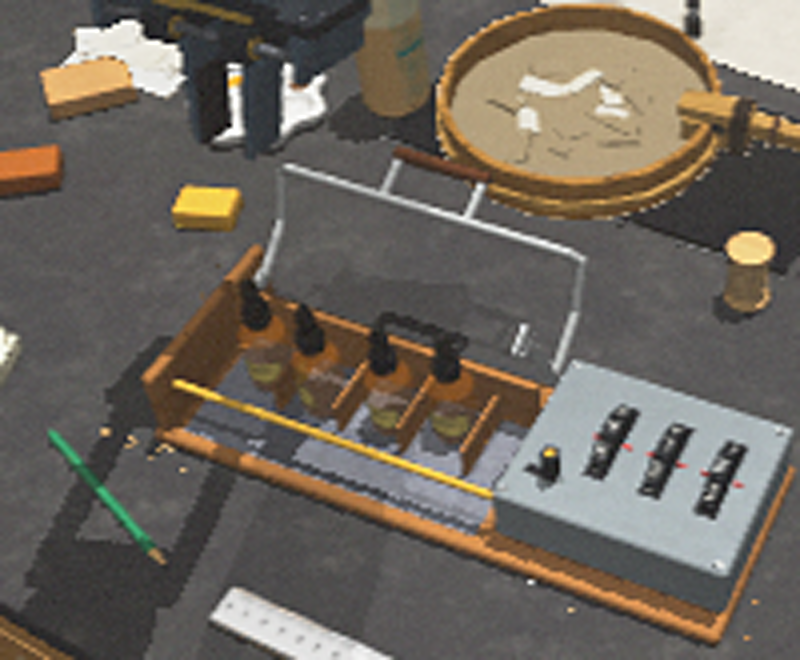

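```bash
python3 -m creep '{"offset": [[-0.0116,-0.0104,-0.0029],[-0.0133,-0.0082,-0.0028],[-0.0146,-0.0057,-0.0027],[-0.0154,-0.0031,-0.0025],[-0.0157,-0.0003,-0.0022]], "rotation": [[-1.24,-1.16,9.9],[-1.24,-1.16,9.9],[-1.24,-1.16,9.9],[-1.24,-1.16,9.9],[-1.24,-1.16,9.9]]}' 0.55
python3 -m creep '{"offset": [[-0.0156,0.0024,-0.0018],[-0.015,0.0051,-0.0014],[-0.014,0.0076,-0.001],[-0.0124,0.01,-0.0006],[0,0,0]], "rotation": [[-1.24,-1.16,9.9],[-1.24,-1.16,9.9],[-1.24,-1.16,9.9],[-1.24,-1.16,9.9],[0,0,0]]}'
python3 - <<'E'
from h import *
grab_frame("top");print(inst(env.state()['ee_pos']),env.state()['ee_rot'],env.state()['qpos'].round())
f=plan(st(139.3,92,140),Rdown(90),n=3)
p=camera_params("wrist");im=grab_frame("wrist");cv2.imwrite("pics/p1.png",im[:,:,::-1])
print([proj(p,st(139.3,y,150)) for y in (51,92,133)])
E
```

```text
time_s: 44.05
ee_pos: [611.7, 191.1, 225.1]
ee_rot: [-176.5, -6.2, 135.8]
force: [0.0, 0.1, 0.5]
gripper_width: 40.9
time_s: 44.68
ee_pos: [663.9, 155.1, 225.2]
ee_rot: [-179.5, 0.0, 96.8]
force: [0.6, 0.1, -0.3]
gripper_width: 41.0
[136.97177868  91.94517939 225.54638984] [-1.79470724e+02 -1.00613426e-04  9.68822410e+01] [12. 28. 72.  0. 80.  5.]
{"offset": [[0.0, 0.001, 0.0285], [0.0, 0.001, 0.0285], [0.0, 0.0009, 0.0285]], "rotation": [[-0.18, 0.0, 0.13], [-0.18, 0.0, 0.13], [-0.18, 0.0, 0.13]]}
[array([[264.28980447, 244.74233538]]), array([[264.79295316, 198.59259362]]), array([[265.34200566, 148.2324675 ]])]
```

View pics/p1.png

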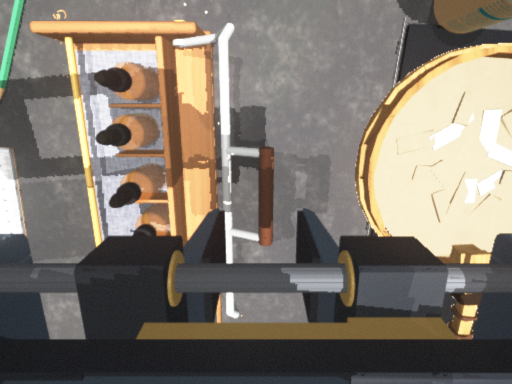

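```bash
python3 -m creep '{"offset": [[0,0.001,0.0285],[0,0.001,0.0285],[0,0.001,0.028],[0,0,0],[0,0,0]], "rotation": [[-0.2,0,0.1],[-0.2,0,0.1],[-0.2,0,0.1],[0,0,0],[0,0,0]]}'
python3 -m creep '{"offset": [[0,0,0],[0,0,0],[0,0,0],[0,0,0]], "rotation": [[0,0,0],[0,0,0],[0,0,0],[0,0,0]]}' 1 12
```

```text
time_s: 45.4
ee_pos: [668.0, 156.2, 143.4]
ee_rot: [179.6, -0.0, 96.5]
force: [0.1, 0.2, 0.6]
gripper_width: 41.1
time_s: 45.9
ee_pos: [667.1, 155.7, 142.9]
ee_rot: [179.8, 0.0, 96.4]
force: [-3.8, 0.4, 3.1]
gripper_width: 11.8
```

```bash
python3 -m creep '{"offset": [[0,-0.0113,-0.009],[0,-0.0122,-0.0076],[0,-0.013,-0.0062],[0,-0.0136,-0.0047],[0,-0.014,-0.0031]], "rotation": [[0,0,0],[0,0,0],[0,0,0],[0,0,0],[0,0,0]]}'
python3 -m creep '{"offset": [[0,-0.0143,-0.0015],[0,-0.0144,0.0001],[0,-0.0143,0.0017],[0,-0.014,0.0033],[0,-0.0135,0.0049]], "rotation": [[0,0,0],[0,0,0],[0,0,0],[0,0,0],[0,0,0]]}'
python3 -m creep '{"offset": [[0,0,0],[0,0,0]], "rotation": [[0,0,0],[0,0,0]]}'
python3 - <<'E'
from h import *
print(inst(env.state()['ee_pos']))
im=grab_frame("scene");crop(im,120,100,320,265,4,"q1s.png")
E
```

```text
time_s: 46.52
ee_pos: [603.1, 148.4, 173.9]
ee_rot: [179.6, 0.0, 96.4]
force: [2.8, -1.0, 3.2]
gripper_width: 11.3
time_s: 47.15
ee_pos: [533.1, 140.7, 163.1]
ee_rot: [179.7, 0.0, 96.4]
force: [20.7, 0.6, 11.3]
gripper_width: 11.8
time_s: 47.4
ee_pos: [533.4, 140.7, 163.2]
ee_rot: [179.7, 0.0, 96.4]
force: [2.1, -1.0, -0.8]
gripper_width: 11.7
[  5.82373462  92.04974558 163.19011655]
```

View pics/q1s.png

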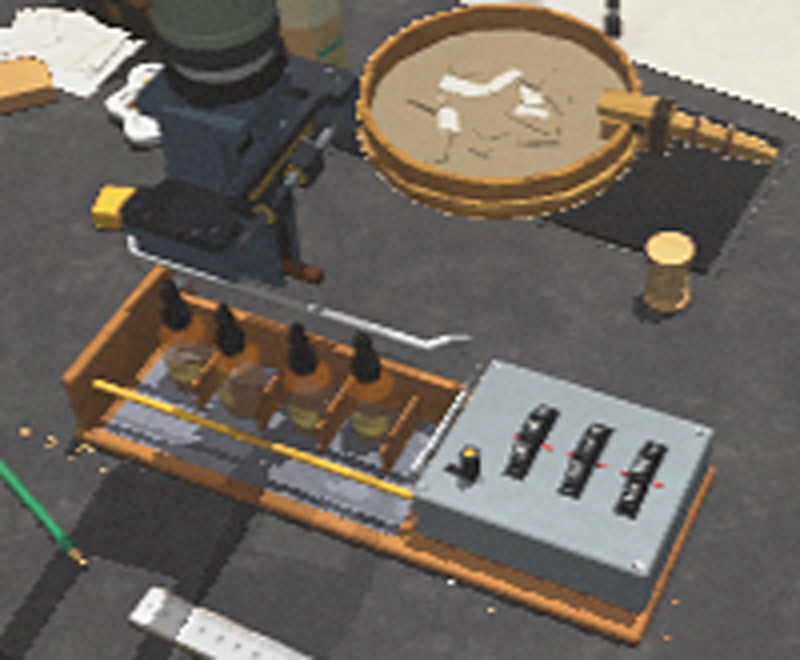

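```bash
python3 -m creep '{"offset": [[0,-0.003,0.001],[0,0,0]], "rotation": [[0,0,0],[0,0,0]]}'
python3 -m creep '{"offset": [[0,0,0],[0,0,0],[0,0,0]], "rotation": [[0,0,0],[0,0,0],[0,0,0]]}' 0.65
python3 -m creep '{"offset": [[0,0,-0.03],[0,0,-0.045],[0,0,0],[0,0,0]], "rotation": [[0,0,0],[0,0,0],[0,0,0],[0,0,0]]}'
python3 - <<'E'
from h import *
print(inst(env.state()['ee_pos']))
f=plan(st(-36,-50,230),Rdown(90),n=4)
E
```

```text
time_s: 47.7
ee_pos: [533.4, 140.7, 163.2]
ee_rot: [179.4, 0.0, 96.4]
force: [8.5, -0.4, -0.8]
gripper_width: 11.8
time_s: 48.08
ee_pos: [529.8, 140.4, 162.2]
ee_rot: [179.8, 0.0, 96.4]
force: [-0.3, -0.2, 0.0]
gripper_width: 31.5
time_s: 48.58
ee_pos: [529.6, 140.3, 237.1]
ee_rot: [179.8, 0.0, 96.4]
force: [-0.5, -0.5, 0.6]
gripper_width: 32.0
[  2.05117425  92.04957504 237.0879586 ]
{"offset": [[-0.0355, -0.0095, 0.0017], [-0.0355, -0.0095, 0.0018], [-0.0355, -0.0095, 0.0018], [-0.0355, -0.0095, 0.0018]], "rotation": [[0.05, 0.0, -0.02], [0.05, 0.0, -0.02], [0.05, 0.0, -0.02], [0.05, 0.0, -0.02]]}
```

```bash
python3 -m creep '{"offset": [[-0.0355,-0.0095,0.0017],[-0.0355,-0.0095,0.0018],[-0.0355,-0.0095,0.0018],[-0.0355,-0.0095,0.0018],[0,0,0]], "rotation": [[0,0,0],[0,0,0],[0,0,0],[0,0,0],[0,0,0]]}' 0.7
python3 - <<'E'
from h import *
grab_frame("top");grab_frame("top");print(inst(env.state()['ee_pos']))
f=plan(st(-36,-78,130),Rdown(90),n=2);f=plan(st(-36,-78,74),Rdown(90),n=2,frm=f)
p=camera_params("wrist");im=grab_frame("wrist");cv2.imwrite("pics/r1.png",im[:,:,::-1])
print(proj(p,st(-36,-78,89)))
E
```

```text
time_s: 49.2
ee_pos: [507.0, -6.7, 228.8]
ee_rot: [179.9, -0.0, 96.2]
force: [0.8, -0.3, 0.2]
gripper_width: 27.4
[-35.95046217 -49.67523314 229.38037252]
{"offset": [[-0.0142, -0.0001, 0.0497], [-0.0142, -0.0001, 0.0497]], "rotation": [[0.08, -0.02, -0.06], [0.08, -0.02, -0.06]]}
{"offset": [[0.0, -0.0, 0.028], [0.0, -0.0, 0.028]], "rotation": [[0.0, 0.0, 0.0], [0.0, 0.0, 0.0]]}
[[260.64918839 205.80164105]]
```

View pics/r1.png

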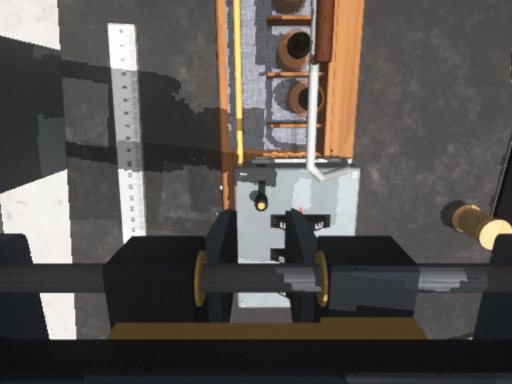

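```bash
python3 -m creep '{"offset": [[-0.014,0,0.05],[-0.0137,0,0.05],[0,0,0],[0,0,0.028],[0,0,0.027]], "rotation": [[0,0,0],[0,0,0],[0,0,0],[0,0,0],[0,0,0]]}'
python3 -m creep '{"offset": [[0,0,0],[0,0,0]], "rotation": [[0,0,0],[0,0,0]]}'
python3 -m creep '{"offset": [[0,0,0],[0,0,0],[0,0,0]], "rotation": [[0,0,0],[0,0,0],[0,0,0]]}' 1 30
python3 -m creep '{"offset": [[0.006,0,0],[0.006,0,0],[0.007,0,0],[0,0,0],[0,0,0]], "rotation": [[0,0,0],[0,0,0],[0,0,0],[0,0,0],[0,0,0]]}'
python3 - <<'E'
from h import *
print(inst(env.state()['ee_pos']))
E
```

```text
time_s: 49.98
ee_pos: [514.5, -31.4, 77.2]
ee_rot: [179.5, 0.0, 96.5]
force: [1.2, -0.8, -0.0]
gripper_width: 27.5
time_s: 50.22
ee_pos: [514.1, -31.9, 77.5]
ee_rot: [179.5, 0.0, 96.5]
force: [0.7, -0.3, -0.3]
gripper_width: 27.6
time_s: 50.6
ee_pos: [513.0, -32.4, 76.7]
ee_rot: [179.6, 0.0, 96.4]
force: [-2.1, 0.6, 6.5]
gripper_width: 13.1
time_s: 51.22
ee_pos: [511.5, -15.1, 76.6]
ee_rot: [179.5, 0.2, 96.5]
force: [0.3, -6.9, 7.2]
gripper_width: 12.7
[-33.52111357 -60.33119422  76.64382223]
```

```bash
python3 -m creep '{"offset": [[0.003,0,0],[0,0,0]], "rotation": [[0,0,0],[0,0,0]]}'
python3 -m creep '{"offset": [[0,0,0],[0,0,0]], "rotation": [[0,0,0],[0,0,0]]}' 0.7
python3 -m creep '{"offset": [[0,0,-0.03],[0,0,-0.04],[0,0,-0.06],[0,0,0]], "rotation": [[0,0,0],[0,0,0],[0,0,0],[0,0,0]]}'
python3 - <<'E'
from h import *
grab_frame("top");grab_frame("top");print(inst(env.state()['ee_pos']))
p=camera_params("wrist");im=grab_frame("wrist");cv2.imwrite("pics/r2.png",im[:,:,::-1])
crop(im,160,80,360,240,4,"r2z.png")
print(proj(p,st(-36,-78,89)),proj(p,st(-36,-62,89)))
f=plan(np.append(st(-75,-130,0)[:2],200),Rdown(0))
E
```

```text
time_s: 51.48
ee_pos: [511.5, -14.9, 76.6]
ee_rot: [179.5, 0.5, 96.6]
force: [0.9, -17.6, 4.2]
gripper_width: 12.8
time_s: 51.72
ee_pos: [509.7, -10.3, 75.3]
ee_rot: [179.7, -0.0, 96.4]
force: [0.4, -0.3, 0.4]
gripper_width: 26.9
time_s: 52.22
ee_pos: [512.1, -10.1, 210.0]
ee_rot: [179.1, 0.1, 96.4]
force: [-0.1, -0.9, -0.3]
gripper_width: 27.3
[-35.44970051 -55.08518153 205.44438044]
[[259.8169699  208.51175009]] [[259.79130135 192.45118692]]
{"offset": [[-0.0083, -0.0043, 0.0005], [-0.009, -0.0028, 0.0005], [-0.0093, -0.0012, 0.0005], [-0.0094, 0.0004, 0.0005], [-0.0092, 0.002, 0.0005]], "rotation": [[0.01, -0.02, 9.99], [0.01, -0.02, 9.99], [0.01, -0.02, 9.99], [0.01, -0.02, 9.99], [0.01, -0.02, 9.99]]}
{"offset": [[-0.0087, 0.0036, 0.0005], [-0.0079, 0.005, 0.0005], [-0.0069, 0.0063, 0.0005], [-0.0057, 0.0074, 0.0005]], "rotation": [[0.01, -0.02, 9.99], [0.01, -0.02, 9.99], [0.01, -0.02, 9.99], [0.01, -0.02, 9.99]]}
```

View pics/r2.png

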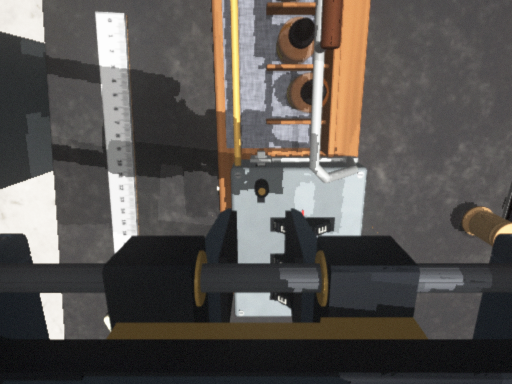

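```bash
python3 -m creep '{"offset": [[-0.0083,-0.0043,0],[-0.009,-0.0028,0],[-0.0093,-0.0012,0],[-0.0094,0.0004,0],[-0.0092,0.002,0]], "rotation": [[0,0,10],[0,0,10],[0,0,10],[0,0,10],[0,0,10]]}'
python3 -m creep '{"offset": [[-0.0087,0.0036,0],[-0.0079,0.005,0],[-0.0069,0.0063,0],[-0.0057,0.0074,0],[0,0,0]], "rotation": [[0,0,10],[0,0,10],[0,0,10],[0,0,10],[0,0,0]]}'
python3 - <<'E'
from h import *
grab_frame("top");f=plan(*wp(1,23,65),n=4)
p=camera_params("wrist");im=grab_frame("wrist");crop(im,160,0,360,165,4,"r3.png")
print([(proj(p,st(8,y,85))-[160,0])*4 for y in WY.values()],(proj(p,st(-36,-62,89))-[160,0])*4)
E
```

```text
time_s: 53.0
ee_pos: [491.1, -54.4, 203.2]
ee_rot: [-180.0, -0.1, 46.1]
force: [-0.3, 0.5, 1.5]
gripper_width: 27.2
time_s: 53.62
ee_pos: [477.8, -89.4, 203.5]
ee_rot: [-179.9, -0.1, 6.5]
force: [0.1, 0.8, -0.6]
gripper_width: 27.0
{"offset": [[0.0271, -0.006, 0.0236], [0.0293, -0.006, 0.0207], [0.0312, -0.006, 0.0177], [0.0329, -0.006, 0.0144]], "rotation": [[-0.01, -5.78, 0.02], [-0.01, -5.78, 0.02], [-0.01, -5.78, 0.02], [-0.01, -5.78, 0.02]]}
[array([[297.42651593, 365.10953668]]), array([[490.47654574, 365.36373774]]), array([[683.56097364, 365.61798409]])] [[103.73003133 569.86122251]]
```

View pics/r3.png

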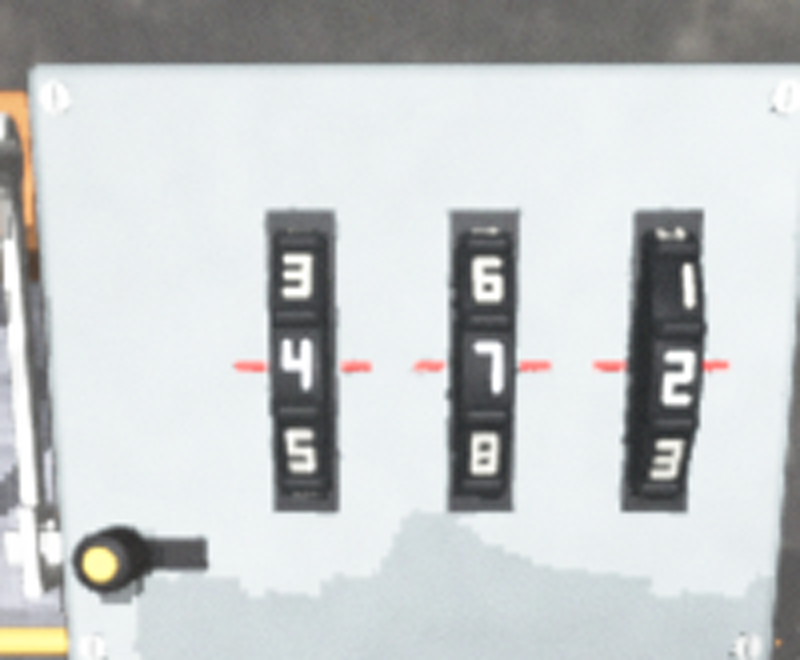

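```bash
python3 -m creep '{"offset": [[0.0271,-0.006,0.0236],[0.0293,-0.006,0.0207],[0.0312,-0.006,0.0177],[0.0329,-0.006,0.0144],[0,0,0]], "rotation": [[0,-5.8,0],[0,-5.8,0],[0,-5.8,0],[0,-5.8,0],[0,0,0]]}' 0.7 15
python3 -m creep '{"offset": [[0,0,0],[0,0,0]], "rotation": [[0,0,0],[0,0,0]]}'
python3 - <<'E'
from h import *
f=plan(*wp(1,23,26),n=2)
E
```

```text
time_s: 54.35
ee_pos: [584.9, -51.8, 104.9]
ee_rot: [-179.8, 23.4, 6.7]
force: [0.3, 0.3, -0.2]
gripper_width: 27.5
time_s: 54.6
ee_pos: [583.9, -53.6, 113.5]
ee_rot: [180.0, 22.7, 6.4]
force: [0.5, -1.5, 0.9]
gripper_width: 27.2
{"offset": [[0.0003, -0.0004, 0.0213], [0.0004, -0.0004, 0.0213]], "rotation": [[0.0, -0.13, -0.04], [0.0, -0.13, -0.04]]}
```

```bash
python3 -m creep '{"offset": [[0,0,0.021],[0,0,0.021],[0,0,0],[0,0,0]], "rotation": [[0,0,0],[0,0,0],[0,0,0],[0,0,0]]}'
python3 -m creep '{"offset": [[0,0,0],[0,0,0],[0,0,0]], "rotation": [[0,0,0],[0,0,0],[0,0,0]]}' 1 15
python3 -m creep '{"offset": [[-0.0041,0,0.0003],[-0.0041,0,0.0003],[-0.0041,0,0.0003],[-0.0041,0,0.0003],[-0.0041,0,0.0003]], "rotation": [[0,9.2,0],[0,9.2,0],[0,9.2,0],[0,9.2,0],[0,9.2,0]]}'
python3 -m creep '{"offset": [[0,0,0],[0,0,0]], "rotation": [[0,0,0],[0,0,0]]}'
python3 -m creep '{"offset": [[0,0,0],[0,0,0]], "rotation": [[0,0,0],[0,0,0]]}' 0.7
python3 -m creep '{"offset": [[-0.001,0,-0.02],[-0.001,0,-0.02],[0,0,0],[0,0,0]], "rotation": [[0,0,0],[0,0,0],[0,0,0],[0,0,0]]}'
python3 - <<'E'
from h import *
f=plan(*wp(2,23,65),n=5)
E
```

```text
time_s: 55.1
ee_pos: [568.7, -55.5, 74.8]
ee_rot: [180.0, 22.7, 6.4]
force: [0.1, -0.1, 0.6]
gripper_width: 27.7
time_s: 55.48
ee_pos: [568.6, -54.8, 73.6]
ee_rot: [-180.0, 22.8, 6.4]
force: [0.1, 3.0, 5.7]
gripper_width: 11.9
time_s: 56.1
ee_pos: [548.3, -58.2, 73.4]
ee_rot: [179.8, -23.4, 6.4]
force: [8.4, 33.4, -9.4]
gripper_width: 12.3
time_s: 56.35
ee_pos: [544.6, -57.4, 71.5]
ee_rot: [-179.9, -22.7, 6.5]
force: [-9.1, -3.9, 4.4]
gripper_width: 11.8
time_s: 56.6
ee_pos: [549.1, -57.6, 73.3]
ee_rot: [180.0, -23.1, 6.5]
force: [1.4, -0.2, -0.0]
gripper_width: 26.9
time_s: 57.1
ee_pos: [531.0, -59.3, 108.6]
ee_rot: [180.0, -23.1, 6.4]
force: [0.0, 0.1, -0.5]
gripper_width: 27.3
{"offset": [[0.0098, 0.0083, 0.0039], [0.0103, 0.0083, 0.0023], [0.0105, 0.0083, 0.0006], [0.0105, 0.0083, -0.0011], [0.0102, 0.0083, -0.0027]], "rotation": [[0.0, -9.22, -0.01], [0.0, -9.22, -0.01], [0.0, -9.22, -0.01], [0.0, -9.22, -0.01], [0.0, -9.22, -0.01]]}
```

```bash
python3 -m creep '{"offset": [[0.0098,0.0083,0.0039],[0.0103,0.0083,0.0023],[0.0105,0.0083,0.0006],[0.0105,0.0083,-0.0011],[0.0102,0.0083,-0.0027]], "rotation": [[0,-9.2,0],[0,-9.2,0],[0,-9.2,0],[0,-9.2,0],[0,-9.2,0]]}'
python3 -m creep '{"offset": [[0,0,0],[0,0,0]], "rotation": [[0,0,0],[0,0,0]]}'
python3 - <<'E'
from h import *
f=plan(*wp(2,23,26),n=2)
E
```

```text
time_s: 57.72
ee_pos: [588.8, -94.8, 109.5]
ee_rot: [180.0, 23.2, 6.4]
force: [-0.4, -0.9, -0.7]
gripper_width: 27.2
time_s: 57.98
ee_pos: [587.1, -94.5, 109.0]
ee_rot: [-180.0, 23.0, 6.5]
force: [-0.3, 0.3, -0.0]
gripper_width: 27.4
{"offset": [[0.0002, 0.0002, 0.019], [0.0002, 0.0001, 0.019]], "rotation": [[-0.03, -0.0, -0.02], [-0.03, -0.0, -0.02]]}
```

```bash
python3 -m creep '{"offset": [[0,0,0.019],[0,0,0.019],[0,0,0],[0,0,0]], "rotation": [[0,0,0],[0,0,0],[0,0,0],[0,0,0]]}'
python3 -m creep '{"offset": [[0,0,0],[0,0,0],[0,0,0]], "rotation": [[0,0,0],[0,0,0],[0,0,0]]}' 1 15
python3 -m creep '{"offset": [[-0.0041,0,0.0003],[-0.0041,0,0.0003],[-0.0041,0,0.0003],[-0.0041,0,0.0003],[-0.0041,0,0.0003]], "rotation": [[0,9.2,0],[0,9.2,0],[0,9.2,0],[0,9.2,0],[0,9.2,0]]}'
python3 -m creep '{"offset": [[0,0,0],[0,0,0]], "rotation": [[0,0,0],[0,0,0]]}'
python3 -m creep '{"offset": [[0,0,0],[0,0,0]], "rotation": [[0,0,0],[0,0,0]]}' 0.7
python3 -m creep '{"offset": [[-0.001,0,-0.02],[-0.001,0,-0.02],[0,0,0],[0,0,0]], "rotation": [[0,0,0],[0,0,0],[0,0,0],[0,0,0]]}'
python3 -m creep '{"offset": [[0.0098,0.0083,0.0039],[0.0103,0.0083,0.0023],[0.0105,0.0083,0.0006],[0.0105,0.0083,-0.0011],[0.0102,0.0083,-0.0027]], "rotation": [[0,-9.2,0],[0,-9.2,0],[0,-9.2,0],[0,-9.2,0],[0,-9.2,0]]}'
python3 -m creep '{"offset": [[0,0,0],[0,0,0]], "rotation": [[0,0,0],[0,0,0]]}'
python3 - <<'E'
from h import *
f=plan(*wp(3,23,26),n=2)
E
```

```text
time_s: 58.48
ee_pos: [573.2, -96.5, 76.7]
ee_rot: [180.0, 22.8, 6.4]
force: [-0.6, 0.8, 0.7]
gripper_width: 27.1
time_s: 58.85
ee_pos: [573.5, -96.5, 75.8]
ee_rot: [180.0, 22.8, 6.4]
force: [1.4, 0.6, 4.6]
gripper_width: 11.8
time_s: 59.48
ee_pos: [553.2, -99.7, 75.5]
ee_rot: [179.8, -23.3, 6.4]
force: [9.0, 30.2, -7.3]
gripper_width: 12.0
time_s: 59.72
ee_pos: [550.4, -99.0, 74.1]
ee_rot: [-180.0, -22.8, 6.5]
force: [-7.1, -6.1, 3.1]
gripper_width: 11.7
time_s: 59.98
ee_pos: [553.7, -98.6, 75.5]
ee_rot: [180.0, -23.1, 6.4]
force: [-0.8, -0.5, -1.0]
gripper_width: 26.8
time_s: 60.48
ee_pos: [536.0, -100.4, 110.9]
ee_rot: [-180.0, -23.0, 6.4]
force: [-1.2, -0.0, 0.2]
gripper_width: 27.0
time_s: 61.1
ee_pos: [593.9, -135.7, 111.8]
ee_rot: [-180.0, 23.2, 6.5]
force: [-0.5, -0.4, -0.9]
gripper_width: 27.3
time_s: 61.35
ee_pos: [592.3, -135.5, 111.3]
ee_rot: [-179.9, 23.0, 6.5]
force: [0.4, 0.4, -0.1]
gripper_width: 27.5
{"offset": [[0.0004, 0.0005, 0.0201], [0.0004, 0.0005, 0.0201]], "rotation": [[-0.04, 0.02, -0.01], [-0.04, 0.02, -0.01]]}
```

```bash
python3 -m creep '{"offset": [[0,0.0005,0.02],[0,0.0005,0.02],[0,0,0],[0,0,0]], "rotation": [[0,0,0],[0,0,0],[0,0,0],[0,0,0]]}'
python3 -m creep '{"offset": [[0,0,0],[0,0,0],[0,0,0]], "rotation": [[0,0,0],[0,0,0],[0,0,0]]}' 1 15
python3 -m creep '{"offset": [[-0.0041,0,0.0003],[-0.0041,0,0.0003],[-0.0041,0,0.0003],[-0.0041,0,0.0003],[-0.0041,0,0.0003]], "rotation": [[0,9.2,0],[0,9.2,0],[0,9.2,0],[0,9.2,0],[0,9.2,0]]}'
python3 -m creep '{"offset": [[0,0,0],[0,0,0]], "rotation": [[0,0,0],[0,0,0]]}'
python3 -m creep '{"offset": [[0,0,0],[0,0,0]], "rotation": [[0,0,0],[0,0,0]]}' 0.7
python3 -m creep '{"offset": [[-0.001,0,-0.02],[-0.001,0,-0.02],[0,0,0],[0,0,0]], "rotation": [[0,0,0],[0,0,0],[0,0,0],[0,0,0]]}'
python3 - <<'E'
from h import *
f=plan(np.append(st(-75,-130,0)[:2],215),Rdown(0),n=3)
E
```

```text
time_s: 61.85
ee_pos: [577.7, -138.7, 77.3]
ee_rot: [180.0, 22.8, 6.4]
force: [-0.7, 0.9, -0.1]
gripper_width: 27.5
time_s: 62.22
ee_pos: [578.0, -138.2, 76.4]
ee_rot: [-180.0, 22.9, 6.4]
force: [0.3, 2.7, 4.1]
gripper_width: 12.1
time_s: 62.85
ee_pos: [558.0, -141.1, 75.8]
ee_rot: [180.0, -22.7, 6.5]
force: [10.5, 19.9, -9.8]
gripper_width: 12.0
time_s: 63.1
ee_pos: [556.2, -140.5, 74.9]
ee_rot: [-179.8, -22.2, 6.5]
force: [-8.1, -5.6, 1.7]
gripper_width: 11.8
time_s: 63.35
ee_pos: [558.9, -139.7, 76.0]
ee_rot: [-179.8, -22.5, 6.5]
force: [-0.3, -0.4, 0.7]
gripper_width: 26.4
time_s: 63.85
ee_pos: [541.4, -141.6, 111.6]
ee_rot: [-179.8, -22.4, 6.5]
force: [0.3, 0.1, 0.1]
gripper_width: 27.4
{"offset": [[-0.0044, -0.0199, -0.039], [-0.0094, -0.0199, -0.0382], [-0.0143, -0.0198, -0.0366]], "rotation": [[-0.07, -7.48, 0.01], [-0.07, -7.48, 0.01], [-0.07, -7.48, 0.01]]}
```

```bash
python3 -m creep '{"offset": [[-0.0044,-0.02,-0.039],[-0.0094,-0.02,-0.038],[-0.0143,-0.02,-0.0366],[0,0,0],[0,0,0]], "rotation": [[0,-7.5,0],[0,-7.5,0],[0,-7.5,0],[0,0,0],[0,0,0]]}'
python3 - <<'E'
from h import *
grab_frame("top");grab_frame("top")
p=camera_params("wrist");im=grab_frame("wrist");crop(im,160,0,360,165,4,"s1.png");np.savez("s1.npz",**p)
print([((proj(p,st(8,y,85))-[160,0])*4).round() for y in WY.values()])
im=grab_frame("scene");crop(im,120,100,320,265,4,"s1s.png")
f=plan(np.append(st(-150,30,0)[:2],230),Rdown(0))
E
```

```text
time_s: 64.47
ee_pos: [477.7, -88.8, 213.7]
ee_rot: [-179.8, 0.1, 6.6]
force: [-0.3, -0.2, 0.1]
gripper_width: 27.7
[array([[302., 358.]]), array([[490., 358.]]), array([[678., 358.]])]
{"offset": [[-0.0247, -0.0534, -0.0051], [-0.0247, -0.0534, -0.0052], [-0.0247, -0.0534, -0.0053]], "rotation": [[-0.08, 0.05, 0.0], [-0.08, 0.05, 0.0], [-0.08, 0.05, 0.0]]}
```

View pics/s1.png

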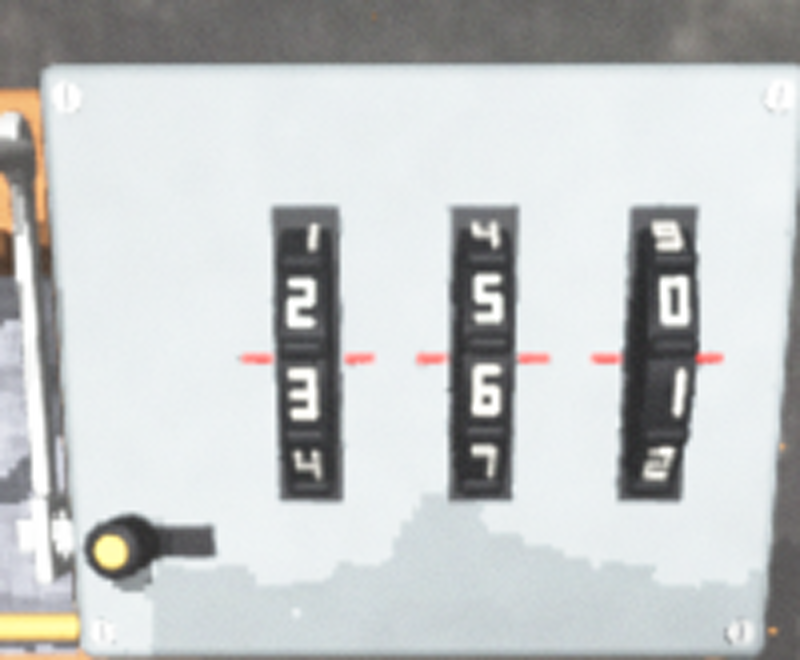

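View pics/s1s.png

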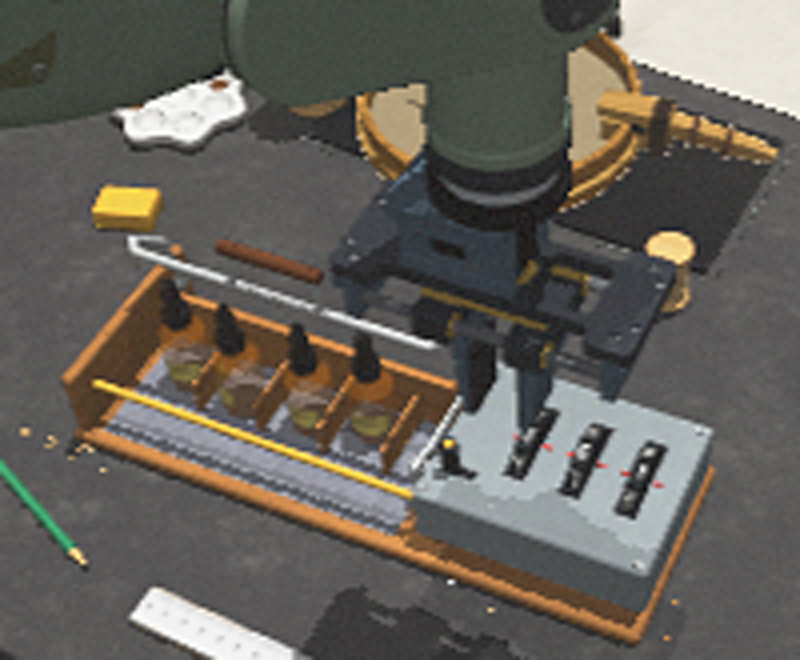

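```bash
python3 -m creep '{"offset": [[0,0,-0.03],[-0.02,0,-0.04],[-0.03,0,-0.03],[0,0,0],[0,0,0]], "rotation": [[0,0,0],[0,0,0],[0,0,0],[0,0,0],[0,0,0]]}' 0.3
python3 - <<'E'
from h import *
im=grab_frame("scene");crop(im,120,100,320,265,4,"t1s.png")
im=grab_frame("top");crop(im,120,100,320,260,4,"t1t.png")
p=camera_params("wrist")
d=dict(np.load("s1.npz"));z=lambda u:np.array(u)/4+[160,0]
print(wheelval(d,-106,[(3,z((303,394))),(2,z((300,301)))]),wheelval(d,-148,[(6,z((486,391)))]),wheelval(d,-190,[(1,z((680,392))),(0,z((676,301)))]),inst(cast(d,z((110,551)),89)),env.state()['force'])
E
```

```text
time_s: 65.3
ee_pos: [428.3, -95.1, 314.2]
ee_rot: [-179.8, 0.1, 6.5]
force: [-0.5, 0.4, -1.4]
gripper_width: 63.4
[np.float64(2.64), np.float64(2.57)] [np.float64(5.67)] [np.float64(0.66), np.float64(0.58)] [-34.66793134 -61.02883593  89.        ] [-0.55960797  0.14990928  0.59602331]
```

View pics/t1s.png

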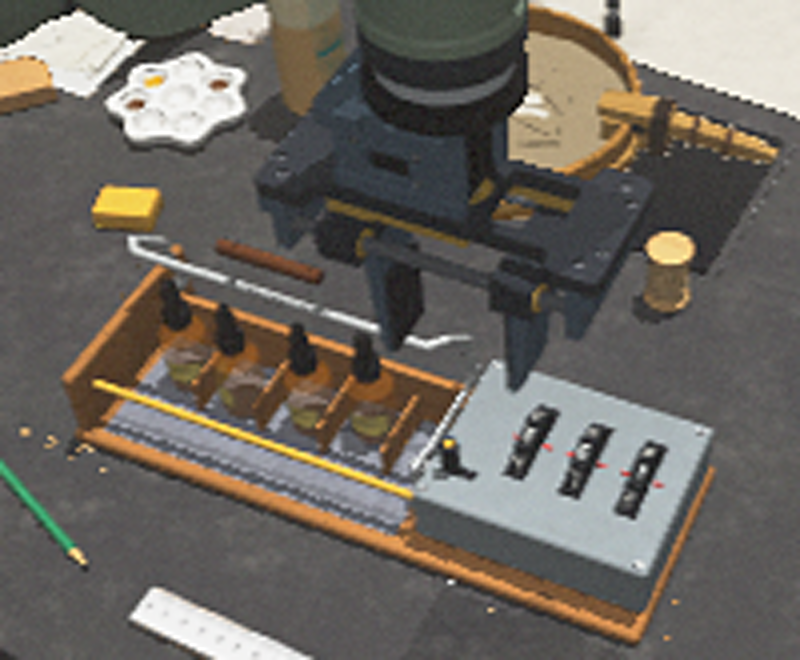

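View pics/t1t.png

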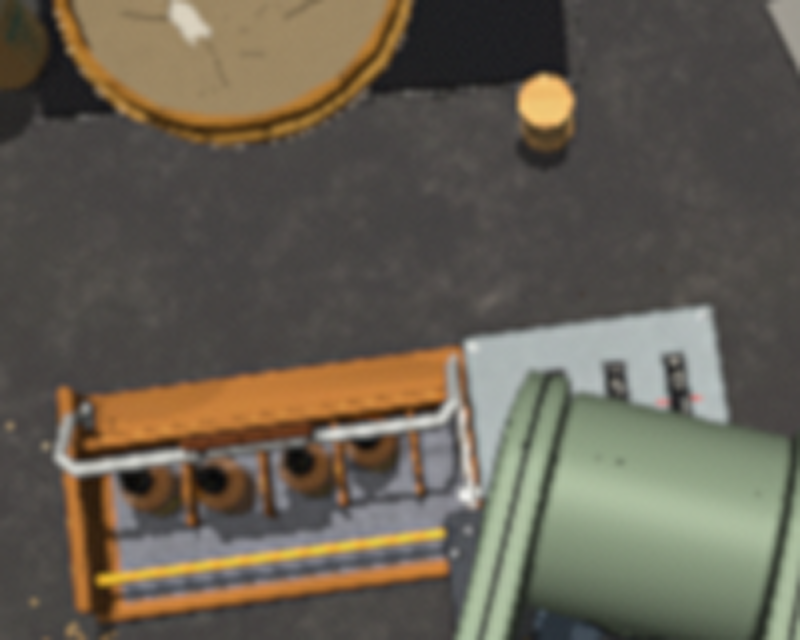

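The final pictures show the bar down, all four bottles upright, the knob home and the jar where it started, so I'm handing the job in.

```bash
python3 -c "
from workcell import env
print(env.job_done())"
```

```text
the job is handed in; nothing more can be done
None
```

The job is done and handed in at about 65 s: the stand is locked again, with all four bottles upright.

- **Opening:** I rolled the wheels to 4-7-2 (camera readings before the bolt was drawn: 4.0, 6.96 and 1.89). Then I drew the bolt fully back and swung the bar to its stop.
- **Bottles:** Three were tipped at the start. The third from the left was already standing in its stall when I first looked after opening the bar. I took this for the announced knock and did not touch it. I stood up the rightmost and leftmost bottles by their caps.
- **Locking:** I swung the bar down, pushed the bolt home and rolled the wheels off the code to about 2.6, 5.65 and 0.6. Each is more than one number away from its code number.

**Last checks:**
- All four bottles are upright under the bar.
- The bar lies where it was at the start.
- The knob measures about 1 mm from its fully-home position, within camera error.
- The pigment jar and nearby things have not moved.
- The gripper is clear of everything.

No final check failed or disagreed. A few rows were cut short by the joint limits, and for the leftmost bottle I turned the wrist half round to stay within the last joint's range. The wrist force readings stayed under about 36 N.

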